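# Pack away the dominoes and lock the box

### The job

Put the domino set away: turn the box's catch knob to its open mark (two pips), lay every domino on the table in the grey box, snap the lid fully down all round and then turn the knob back to its locked mark (the bar), so that the tongue lies over the lid. Leave the amber glass, the cup and the coaster standing where they are.

Things in the scene. Friction and masses are not known exactly. Their poses are not given: they have to be found in the camera images.
- tub: open grey plastic domino box, fixed to the table. Origin under its centre at table height; y along its length, x across it towards the knob's pillar, z up. Outside 110 (x) x 250 (y) mm, inside 100 x 240, walls 5, rim 60 high, inner floor 5 high. End posts reach y = +-158 mm, 84 high. The pillar is 38 mm in radius, 67 high, axis at x = 95, y = 0
- tub_rim (a point): centre of the box's mouth, at rim height (60 mm above the table)
- roller (a point): middle of the sprung, slick steel roller at the box's +y end (its twin is at the other end): 78 mm long, 18 thick, centre 73 above the table. Both reach 3.5 mm in over the ends of a fitted lid. A lid pressed down (about 3 to 8 N at each end; its own weight is not enough) pushes them outward until they snap over its top; if one end snaps first, press the other
- catch (a joint): angle of the catch knob about the vertical, rad, counter-clockwise from above positive; stops at -0.1 and 1.5. Detents: 0 LOCKED (steel tongue points to the box's -x, over the lid's edge), 0.7 halfway (still over it), 1.4 OPEN (tongue along the box's -y, clear). Less than 0.1 N m passes a detent; let go, it springs into the nearest one
- tongue_tip (a point): tip of the flat steel tongue that turns with the knob: 62 mm from the knob's axis, 14 wide, underside 69 and top 77 mm above the table; in the locked position it lies 2 mm above the plate of the snapped lid
- knob_grip (a point): on the knob's axis, 92 mm above the table, halfway up the black grip bar, which is 46 mm long, 13 thick, from 77 to 107 above the table and lies along the tongue. x axis along the bar, away from the tongue: that tail end points at the marks on the pillar's top: bar = locked, one pip = halfway, two pips = open
- lid: loose grey lid, 110 (x) x 248 (y) mm, about 180 g, starts right way up on its skirt. Origin: centre of the skirt's underside, z up. Skirt 95 x 236, z 0 to 17 (2 to 2.5 mm play inside the rim); plate z 17 to 24; black grip bar on top, 16 (x) x 90 (y), z 24 to 57. Either way round fits. Snapped on, the origin is 43 mm above the table; resting on the rollers about 63
- tile1: white plastic jumbo domino, 76 x 38 x 14 mm, 60 g, lying flat, face up; origin at the centre of its underside, x along its 76 mm length, z up. Three to five of the five dominoes are present (None if absent)
- tile2: white plastic jumbo domino, 76 x 38 x 14 mm, 60 g, lying flat, face up; origin at the centre of its underside, x along its 76 mm length, z up. Three to five of the five dominoes are present (None if absent)
- tile3: white plastic jumbo domino, 76 x 38 x 14 mm, 60 g, lying flat, face up; origin at the centre of its underside, x along its 76 mm length, z up. Three to five of the five dominoes are present (None if absent)
- tile4: white plastic jumbo domino, 76 x 38 x 14 mm, 60 g, lying flat, face up; origin at the centre of its underside, x along its 76 mm length, z up. Three to five of the five dominoes are present (None if absent)
- tile5: white plastic jumbo domino, 76 x 38 x 14 mm, 60 g, lying flat, face up; origin at the centre of its underside, x along its 76 mm length, z up. Three to five of the five dominoes are present (None if absent)
- glass: bystander: empty amber glass, 66 mm across, 80 mm high, origin under its centre; stands among the dominoes
- cup: bystander: grey cup, 72 mm across, 68 mm high, origin under its centre; stands among the dominoes
- coaster: bystander: stainless steel coaster, 96 mm across, 6 mm high

How it is judged (in metres and radians):
On the way, in this order (a step that is already met when the one before it is completed fails the run):
1. the catch knob is at the open mark (value of joint catch above 1.25 rad), for 0.2 s.
2. every domino present is inside the box (x of tile1 in the frame of tub between -0.055 and 0.055 m and y of tile1 in the frame of tub between -0.125 and 0.125 m and z of each of tile1, tile2, tile3, tile4, tile5 in the frame of tub below 0.035 m and x of tile2 in the frame of tub between -0.055 and 0.055 m and y of tile2 in the frame of tub between -0.125 and 0.125 m and x of tile3 in the frame of tub between -0.055 and 0.055 m and y of tile3 in the frame of tub between -0.125 and 0.125 m and x of tile4 in the frame of tub between -0.055 and 0.055 m and y of tile4 in the frame of tub between -0.125 and 0.125 m and x of tile5 in the frame of tub between -0.055 and 0.055 m and y of tile5 in the frame of tub between -0.125 and 0.125 m), for 0.2 s.
3. the lid is snapped down on the box with the dominoes inside, the knob still open (all of step 2 and x of lid in the frame of tub between -0.006 and 0.006 m and y of lid in the frame of tub between -0.005 and 0.005 m and z of lid in the frame of tub below 0.0455 m and angle between lid's own z axis and vertical below 0.035 rad and value of joint catch above 1.1 rad), for 0.2 s.
4. the catch knob is at the locked mark over the snapped lid (x of lid in the frame of tub between -0.006 and 0.006 m and y of lid in the frame of tub between -0.005 and 0.005 m and z of lid in the frame of tub below 0.0455 m and angle between lid's own z axis and vertical below 0.035 rad and value of joint catch between -0.13 and 0.13 rad), for 0.2 s.
At the end, for the whole second after the job is handed in: every domino present lies inside the box (below the rim, underside under 35 mm), the lid is snapped on (within 6 mm of centre, at most 2.5 mm above fully down, level within 2 degrees) and at rest, and the knob is within 0.13 rad of the locked mark (all of step 2 and all of step 4 and linear speed of lid below 0.02 m/s); the robot touches nothing.
It fails at once if a bystander is pushed more than 60 mm from its place (distance of any of glass, cup, coaster from where it was at the start of the episode above 0.06 m).
It fails at once if the glass or the cup is tipped over (angle between any of glass, cup's own z axis and vertical above 0.5 rad).
Of tile1, tile2, tile3, tile4, tile5 only 3 to 5 are there at a start; the rules pass over those that are not, and their reading is None.
At some moment in a run one of lid, tile1, tile2, tile3, tile4, tile5 may be knocked a few centimetres aside while the robot is not near it.
Once in a run the grip may slacken for a moment while it holds something.
It also fails if it takes over 210 s, if anything falls off the work surface, if the arm or the gripper's body presses on something with over 40 N, if the wrist force passes 120 N, or if a joint passes its speed limit or range.

### The arm

A 7-joint arm with a two-finger parallel gripper is mounted at the origin on the work surface. World frame = base frame: x ahead of the robot, y to its left, z up, the work surface at z = 0. Lengths are in mm, angles in rad, forces in N, time in s.
With the tool pointing down it reaches from about 400 to 875 mm from the base axis. Payload 4.4 kg.
Tool frame: the origin (TCP) lies at the very end of the fingers, on their centre line; the grasp point (between the pads) lies 19 mm behind it; z points along the fingers, y is the line along which they close (so a half turn about z gives the same grasp; the last joint's range is limited). The gripper opens to 85 mm and grips with 20 to 120 N. Pads are 22 mm wide; open, the fingers measure 114 mm over their backs; the gripper's body (76 mm by 85 mm) begins 54 mm behind the grasp point. The pads swing forward as they close: fully open they stand 13 mm farther back than shut.
Start: joints at [1.039, 0.628, 0.038, 1.517, -0.027, 0.996, -0.02], TCP at [291.968, -580.752, 231.313] pointing down, gripper open.
Joint ranges: [-3.06, 3.06], [-0.37, 2.12], [-1.25, 1.32], [0.18, 2.47], [-1.1, 4.24], [0.23, 1.98], [-2.94, 2.94]. Speed limits (rad/s): [2.57, 2.57, 3.14, 3.14, 3.14, 3.14, 3.14].

### API

Orientations are given as [roll, pitch, yaw] about the fixed x, y, z axes, in that order (R = Rz(yaw) Ry(pitch) Rx(roll)).
In Python, from cell import monitor, viewer, workorder gives the robot as it stands.
- The arm moves only by the tool arm_command, never from a script. Its argument "series" is one flat list of numbers, 5 for each row, row after row: the opening in per cent of the stroke, from 0 (shut) to 100 (fully open), then the shift along the tool's x, y, z in cm, then the turn about the tool's z in degrees. In form: [claw, x, y, z, roll, claw, x, y, z, roll, ...]. A call has exactly 5 rows; each row is the pose to reach, as a shift and turn from the pose commanded when the call began, along the tool's axes at that moment; what a row does not reach only later rows make up. A row lasts 1/12 s, in which the tool goes at most 41.7 mm and 7.16 degrees, less where a joint would pass 70% of its speed; a pose out of reach is approached as far as the arm can. A call with a gripper value outside its range is refused whole. The fingers move at their own pace and stop on an object; the grip force is fixed at half the most. Time passes only in rows, so rows that repeat a pose let the fingers close, or fill a call up. It gives the time, the measured TCP pose, the force, the opening and the grip force at its end, in the units of the state.
- monitor.read_state(): the state, without advancing time (a new reading comes with each control period).
- viewer.get_image(name): name is "scene" or "top" or "wrist"; returns (picture, depth): 420x560x3 uint8, red, green, blue; 420x560 float32, mm along the optical axis (not along the pixel's ray), 0 where there is no reading.
- viewer.camera_model(name): a dict with "mtx" (3x3 intrinsics, pixels), "R" (3x3) and "t" (3): a world point X has camera coordinates R X + t. Camera axes: x right, y down, z forward; pixel columns grow to the right and rows downward; lengths in mm; the calibration is good to about 2 mm. A picture is of the moment at which its call begins: read the wrist's pose just before it. camera_model takes no time and is no camera call; for the wrist camera it gives the pose at the moment of the call.
- workorder.finish_job(): hands the job in; it is judged then, once.
The state is a dict: "clock": time; "qpos": joint angles; "qd": joint speeds; "tau": joint torques, N m; "eef_pos": TCP position; "tool_rot": TCP orientation; "force": force on the tool from outside, world axes, zero at the start; "torque": the same for the moment, N m; "width": finger opening in mm; "gripper_force": force on a finger pad.
Only numpy, scipy, OpenCV 4.12 (cv2) and the standard library are available. Lean on these libraries where they do the work, as an engineer would, in place of code of your own. Each camera call takes 0.05 s, during which the arm holds its last target. There are 200 camera calls.

## Working session

There is one attempt and no reset: what is moved stays moved. The work goes in short steps, Python scripts to look and compute and a tool call to move; the robot and the scene stay as the last step left them, time stands still between calls to the robot, and variables do not carry over. Pictures are saved under pics/ and viewed, at most 14 in all, crops included, and the job is handed in when it is done.

Besides the shell and the picture viewer there is one more tool, called as name(argument=value, ...), one argument or row to a line, values as JSON. arm_command: Moves the arm, as the interface text tells. Its arguments: {"type":"object","properties":{"series":{"type":"array","items":{"type":"number"}}},"required":["series"]}

```bash
ls; mkdir -p pics
cat > h.py <<'E'
import numpy as np, cv2
from cell import monitor, viewer, workorder
def grab(n, save=None):
    c=viewer.camera_model(n); im,d=viewer.get_image(n)
    if save: cv2.imwrite('pics/'+save, im[:,:,::-1])
    return im,d,{k:np.array(v,float) for k,v in c.items()}
def ray(c,u,v,z):
    d=c['R'].T@np.linalg.inv(c['mtx'])@np.array([u,v,1.]); o=-c['R'].T@c['t']
    return o+d*(z-o[2])/d[2]
def proj(c,X):
    p=c['mtx']@(c['R']@np.array(X,float)+c['t']); return p[:2]/p[2]
def cloud(c,d):
    v,u=np.indices(d.shape); p=np.stack([u*d,v*d,d],-1)@np.linalg.inv(c['mtx']).T
    return (p-c['t'])@c['R']
E
python3 - <<'E'
from h import *
print(monitor.read_state())
for n in('top','scene'):
    im,d,c=grab(n,n+'0.png'); print(n,c['mtx'].round(1).tolist(),(-c['R'].T@c['t']).round(0),c['R'].round(2).tolist())
    np.savez(n+'0.npz',im=im,d=d,**c)
E
```

```text
pics
{'clock': 0.0, 'qpos': array([ 1.03921194,  0.62933516,  0.03847061,  1.51837351, -0.02701281,
        0.9963094 , -0.01999491]), 'qd': array([-0.00020846,  0.00020935,  0.00096932, -0.00110338,  0.00146099,
       -0.00120549,  0.00017035]), 'tau': array([ 8.55784292e-04, -5.63401258e+01,  1.22627757e+00, -1.93448031e+01,
        1.09452812e-02,  1.03382368e-02, -1.60488327e-05]), 'eef_pos': array([ 291.66116193, -580.18449471,  230.39496407]), 'tool_rot': array([-3.13968628e+00,  3.09220902e-05,  4.65759227e-01]), 'force': array([-0.32454752, -0.22616728,  0.64421671]), 'torque': array([0.00911693, 0.03250622, 0.01580091]), 'gripper_force': 0.0, 'width': 85.49479049009985}
top [[391.4, 0.0, 286.1], [0.0, 391.4, 206.7], [0.0, 0.0, 1.0]] [ 418.   -2. 1037.] [[-0.16, -0.99, -0.0], [-0.97, 0.15, -0.21], [0.21, -0.03, -0.98]]
scene [[407.4, 0.0, 285.2], [0.0, 407.4, 214.7], [0.0, 0.0, 1.0]] [1202.    2.  930.] [[0.0, 1.0, -0.02], [0.81, -0.01, -0.58], [-0.58, -0.01, -0.81]]
```

View pics/top0.png

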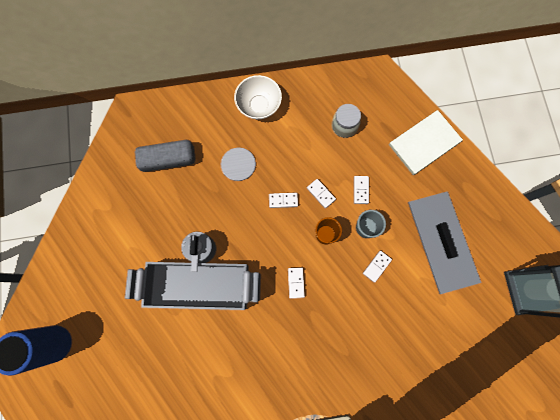

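View pics/scene0.png

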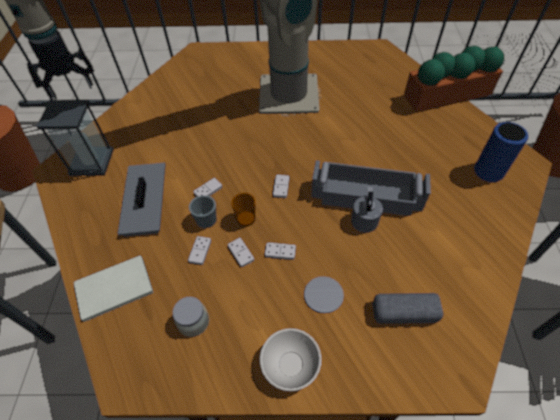

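Both views show five dominoes, in top at (283,200), (321,192), (361,189), (378,266) and (296,282). The glass is at (328,230), the cup at (371,223), and the lid's bar at (447,240). The box is around (197,285), with its knob at (197,245) in the locked position.

```bash
cat >> h.py <<'E'
def white(im,s=60,v=150):
    h=cv2.cvtColor(im,cv2.COLOR_RGB2HSV); return ((h[...,1]<s)&(h[...,2]>v)).astype(np.uint8)
def tiles(n='top',save=None,zt=14):
    im,d,c=grab(n,save); out=[]
    m=cv2.morphologyEx(white(im),cv2.MORPH_CLOSE,np.ones((3,3)))
    for k in cv2.findContours(m,cv2.RETR_EXTERNAL,cv2.CHAIN_APPROX_NONE)[0]:
        if cv2.contourArea(k)<60: continue
        P=np.array([ray(c,*q[0],zt)[:2] for q in k],np.float32)
        (a,b),(w,h),t=cv2.minAreaRect(P)
        if w<h: w,h,t=h,w,t+90
        if 50<w<105 and 22<h<60: out.append((k.mean((0,1)).round(),round(a,1),round(b,1),round(w),round(h),round((t+90)%180-90,1)))
    return out
E
python3 - <<'E'
from h import *
for n in('top','scene'):
    z=np.load(n+'0.npz'); c={k:z[k] for k in('mtx','R','t')}; im=z['im']
    viewer.get_image,o=(lambda _n:(im,z['d'])),viewer.get_image
    viewer.camera_model,o2=(lambda _n:c),viewer.camera_model
    for t in tiles(n): print(n,t)
    viewer.get_image=o; viewer.camera_model=o2
    P=cloud(c,z['d']); hsv=cv2.cvtColor(im,cv2.COLOR_RGB2HSV)
    ok=(z['d']>0)&(np.hypot(P[...,0],P[...,1])<1000)&(P[...,0]>150)
    def rep(name,m):
        nn,l,s,ce=cv2.connectedComponentsWithStats((m&ok).astype(np.uint8))
        for i in range(1,nn):
            if s[i,4]>25:
                q=P[l==i]; (a,b),(w,h),t=cv2.minAreaRect(q[:,:2].astype(np.float32))
                if w<h:w,h,t=h,w,t+90
                print(n,name,ce[i].round(),'xy',round(a,1),round(b,1),'wh',round(w),round(h),'ang',round((t+90)%180-90,1),'z',q[:,2].mean().round(1),np.percentile(q[:,2],[5,95]).round(1))
    low=hsv[...,1]<90
    rep('grey15-32',low&(P[...,2]>15)&(P[...,2]<32)&(hsv[...,2]<190)) 
    rep('h50-66',low&(P[...,2]>50)&(P[...,2]<66)) 
    rep('h70-90',(P[...,2]>70)&(P[...,2]<90)) 
    rep('h95-115',(P[...,2]>97)&(P[...,2]<115)) 
    rep('coast',low&(P[...,2]>2)&(P[...,2]<10))
E
```

```text
top (array([  3., 298.]), 508.3, 710.5, 90, 25, -0.3)
top (array([296., 282.]), 433.8, -27.4, 75, 38, -5.9)
top (array([377., 266.]), 441.9, -242.2, 76, 38, -48.0)
top (array([283., 200.]), 654.5, -29.1, 75, 36, 81.0)
top (array([321., 193.]), 657.0, -132.2, 76, 40, 31.7)
top (array([361., 189.]), 649.1, -241.4, 76, 38, -11.1)
top grey15-32 [245. 102.] xy 942.3 24.9 wh 101 47 ang 11.3 z 24.3 [18. 31.]
top grey15-32 [342. 132.] xy 819.4 -219.5 wh 66 20 ang 55.9 z 22.7 [15.4 31.3]
top grey15-32 [169. 166.] xy 794.6 263.5 wh 150 22 ang -82.0 z 24.3 [17.4 30.8]
top grey15-32 [444. 243.] xy 477.4 -423.8 wh 248 112 ang 6.3 z 25.2 [22.1 28.4]
top grey15-32 [373. 221.] xy 554.1 -247.3 wh 53 31 ang 31.8 z 23.8 [16.3 31.4]
top grey15-32 [211. 254.] xy 539.3 178.3 wh 57 13 ang -38.6 z 23.9 [16.7 31.1]
top grey15-32 [150. 284.] xy 486.5 337.6 wh 98 3 ang -10.3 z 23.5 [15.7 31.1]
top grey15-32 [537. 268.] xy 371.9 -642.9 wh 61 9 ang 90.0 z 18.4 [15.3 27.2]
top grey15-32 [517. 292.] xy 322.5 -576.0 wh 110 26 ang -4.0 z 20.3 [15.2 30.1]
top h50-66 [345. 126.] xy 822.7 -224.8 wh 63 24 ang 63.2 z 57.
[... 5976 characters left out ...]
5 -241.7 wh 34 8 ang -70.2 z 5.3 [2.8 9.6]
scene coast [397. 212.] xy 534.5 298.7 wh 76 6 ang 79.3 z 6.1 [2.4 9.4]
scene coast [206. 251.] xy 653.3 -223.4 wh 45 8 ang -9.4 z 6.7 [3.6 9.7]
scene coast [280. 257.] xy 673.1 -25.7 wh 71 5 ang 82.9 z 6.2 [2.4 9.6]
scene coast [246. 262.] xy 689.4 -115.1 wh 39 16 ang -82.0 z 6.0 [2.7 9.5]
scene coast [196. 262.] xy 685.1 -241.9 wh 31 10 ang 83.0 z 6.2 [2.2 9.8]
scene coast [324. 294.] xy 777.9 80.5 wh 94 94 ang 37.1 z 4.6 [2.4 7. ]
scene coast [133. 299.] xy 788.4 -384.2 wh 93 4 ang -64.5 z 6.2 [2.5 9.5]
scene coast [ 99. 314.] xy 824.9 -460.5 wh 72 5 ang -63.9 z 5.8 [2.7 9.5]
scene coast [291. 363.] xy 943.1 -1.0 wh 73 72 ang 23.0 z 5.7 [2.4 9.6]
```

Add to h.py:
```python
def pose():
    s=monitor.read_state(); return np.array(s['eef_pos']),np.degrees(s['tool_rot'][2]),s
def plan(x,y,z,yaw,frm=None):
    p,w,s=pose()
    if frm is not None: p,w=np.array(frm[:3],float),frm[3]
    a=np.radians(w); dx,dy=x-p[0],y-p[1]
    t=(w-yaw+180)%360-180
    print('shift cm x %.2f y %.2f z %.2f roll %.1f | at %s yaw %.1f w %.1f F %s t %.1f q7 %.2f'%((dx*np.cos(a)+dy*np.sin(a))/10,(dx*np.sin(a)-dy*np.cos(a))/10,(p[2]-z)/10,t,p.round(1),w,s['width'],np.round(s['force'],1),s['clock'],s['qpos'][6]))
B=np.array([466.,221.5]); BY=-10.3   # box centre, yaw
def box(x,y):
    a=np.radians(BY); return B+np.array([x*np.cos(a)-y*np.sin(a),x*np.sin(a)+y*np.cos(a)])
```

```text
(no output)
```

arm_command(
  series=[100,14.8,-14.5,0,0,100,14.8,-14.5,0,0,100,14.8,-14.5,0,0,100,14.8,-14.5,0,0,100,14.8,-14.5,0,0],
)

```text
clock: 0.52
eef_pos: [359.2, -382.4, 231.0]
tool_rot: [-3.141, -0.0, 0.466]
force: [0.9, 0.4, 0.9]
width: 85.9
gripper_force: 0.0
```

arm_command(
  series=[100,14.8,-14.5,0,0,100,14.8,-14.5,0,0,100,14.8,-14.5,0,0,100,14.8,-14.5,0,0,100,14.8,-14.5,0,0],
)

```text
clock: 0.93
eef_pos: [426.3, -186.5, 231.3]
tool_rot: [-3.141, 0.0, 0.466]
force: [1.9, 0.6, 0.3]
width: 85.4
gripper_force: 0.0
```

arm_command(
  series=[100,14.8,-14.5,0,0,100,14.8,-14.5,0,0,100,14.8,-14.5,0,0,100,14.8,-14.5,0,0,100,14.8,-14.5,0,0],
)

```text
clock: 1.35
eef_pos: [493.4, 9.6, 231.2]
tool_rot: [-3.141, 0.0, 0.466]
force: [0.1, -0.1, -0.9]
width: 85.4
gripper_force: 0.0
```

arm_command(
  series=[100,14.8,-14.5,0,35,100,14.8,-14.5,0,35,100,14.8,-14.5,0,35,100,14.8,-14.5,0,35,100,14.8,-14.5,0,35],
)

```text
clock: 1.77
eef_pos: [560.4, 205.7, 231.0]
tool_rot: [3.141, 0.0, -0.151]
force: [0.9, -1.2, 1.0]
width: 85.3
gripper_force: 0.0
```

```bash
python3 -c "
from h import *
plan(559.5,205,200,-10.3)
im,d,c=grab('wrist','w1.png'); P=cloud(c,d)
m=(d>0)&(P[...,2]>97)&(P[...,2]<115)&(np.hypot(P[...,0]-560,P[...,1]-205)<40)
print(m.sum(), P[m].mean(0), cv2.minAreaRect(P[m][:,:2].astype(np.float32)))
"
```

```text
shift cm x -0.08 y 0.08 z 3.10 roll 1.7 | at [560.4 205.7 231. ] yaw -8.6 w 85.3 F [ 0.9 -1.2  1. ] t 1.8 q7 -2.04
670 [561.09749908 205.42965361 107.20104598] ((559.1279296875, 205.70050048828125), (12.934130668640137, 46.199161529541016), 80.1387710571289)
```

View pics/w1.png

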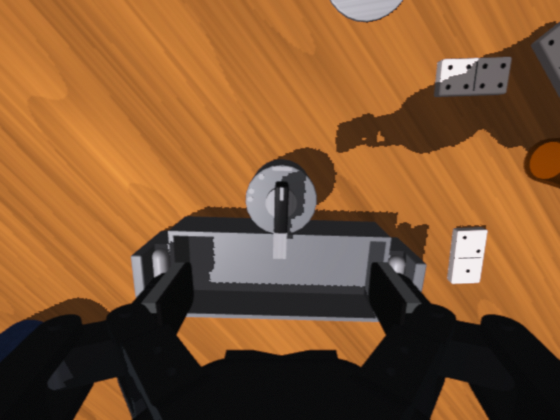

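The wrist view shows the knob bar at about (282,205), with the tongue pointing towards the box (locked). The measured bar is 12.9 x 46.2 mm at 107 height, which matches its given size.

arm_command(
  series=[100,-0.1,0,10,1.5,100,-0.1,0,14,1.5,100,-0.1,0,15.1,1.5,60,-0.1,0,15.1,1.5,30,-0.1,0,15.1,1.5],
)

```text
clock: 2.23
eef_pos: [554.7, 201.8, 74.5]
tool_rot: [3.135, 0.01, -0.17]
force: [-0.6, 0.1, 0.2]
width: 63.7
gripper_force: 0.0
```

arm_command(
  series=[0,0,0,0,0,0,0,0,0,0,0,0,0,0,0,0,0,0,0,0,0,0,0,0,0],
)

```text
clock: 2.65
eef_pos: [561.4, 205.3, 82.9]
tool_rot: [-3.138, -0.004, -0.171]
force: [0.8, 2.1, 8.2]
width: 11.8
gripper_force: 61.2
```

arm_command(
  series=[0,0,0,0,0,0,0,0,0,-7,0,0,0,0,-14,0,0,0,0,-21,0,0,0,0,-27],
)

```text
clock: 3.07
eef_pos: [561.3, 206.8, 82.9]
tool_rot: [-3.139, -0.007, 0.307]
force: [-0.1, 4.5, 6.2]
width: 11.9
gripper_force: 61.1
```

arm_command(
  series=[0,0,0,0,-6,0,0,0,0,-12,0,0,0,0,-18,0,0,0,0,-24,0,0,0,0,-27],
)

```text
clock: 3.48
eef_pos: [560.6, 208.1, 82.9]
tool_rot: [-3.14, -0.008, 0.778]
force: [-1.3, 7.4, 7.3]
width: 12.1
gripper_force: 61.2
```

arm_command(
  series=[0,0,0,0,-6,0,0,0,0,-12,0,0,0,0,-18,0,0,0,0,-24,0,0,0,0,-27],
)

```text
clock: 3.9
eef_pos: [559.3, 209.0, 82.9]
tool_rot: [3.141, -0.008, 1.25]
force: [-4.2, 9.2, 8.0]
width: 11.4
gripper_force: 61.5
```

arm_command(
  series=[0,0,0,0,0,100,0,0,0,0,100,0,0,0,0,100,0,0,0,0,100,0,0,0,0],
)

```text
clock: 4.32
eef_pos: [559.8, 202.4, 80.5]
tool_rot: [3.141, 0.001, 1.241]
force: [0.1, 0.1, -0.7]
width: 59.7
gripper_force: 0.0
```

arm_command(
  series=[100,0,0,0,0,100,0,0,-4,0,100,0,0,-8,0,100,0,0,-12,0,100,0,0,-15,0],
)

```text
clock: 4.73
eef_pos: [560.1, 203.6, 233.4]
tool_rot: [3.14, -0.002, 1.242]
force: [1.3, 0.0, -0.1]
width: 85.4
gripper_force: 0.0
```

```bash
python3 -c "
from h import *
plan(559.5,205,230,70)
im,d,c=grab('wrist','w2.png'); P=cloud(c,d)
m=(d>0)&(P[...,2]>97)&(P[...,2]<115)&(np.hypot(P[...,0]-560,P[...,1]-205)<40)
print(m.sum(), P[m].mean(0), cv2.minAreaRect(P[m][:,:2].astype(np.float32)))
im,d,c=grab('top');P=cloud(c,d)
for t in tiles(): print(t)
"
```

```text
shift cm x 0.11 y -0.11 z 0.34 roll 1.2 | at [560.1 203.6 233.4] yaw 71.2 w 85.4 F [ 1.3  0.  -0.1] t 4.7 q7 -0.95
663 [559.64002389 207.3193441  107.21618955] ((559.3466186523438, 206.04135131835938), (45.73257064819336, 12.358010292053223), 71.0169677734375)
(array([  3., 298.]), 508.3, 710.5, 90, 25, -0.3)
(array([553., 290.]), 311.4, -670.9, 53, 25, 3.2)
(array([296., 282.]), 433.6, -27.4, 75, 38, -5.9)
(array([374., 269.]), 434.6, -234.1, 56, 38, -48.0)
(array([361., 189.]), 649.0, -241.4, 76, 38, -11.1)
```

```bash
cat >> h.py <<'E'
def chain(way,frm=None):
    "way: list of (x,y,z,yaw) one per call"
    p,w,s=pose(); cur=list(p)+[w] if frm is None else list(frm)
    for g in way:
        a=np.radians(cur[3]); dx,dy=g[0]-cur[0],g[1]-cur[1]; t=(cur[3]-g[3]+180)%360-180
        r=[round((dx*np.cos(a)+dy*np.sin(a))/10,1),round((dx*np.sin(a)-dy*np.cos(a))/10,1),round((cur[2]-g[2])/10,1),round(t)]
        x=cur; cur=[x[0]+10*(r[0]*np.cos(a)+r[1]*np.sin(a)),x[1]+10*(r[0]*np.sin(a)-r[1]*np.cos(a)),x[2]-10*r[2],x[3]-r[3]]
        print(r,'->',np.round(cur,1))
def lin(g,n,frm=None):
    p,w,s=pose(); f=np.array(list(p)+[w] if frm is None else frm,float); g=np.array(g,float); g[3]=f[3]+(g[3]-f[3]+180)%360-180
    chain([f+(g-f)*(i+1)/n for i in range(n)],frm)
E
python3 -c "
from h import *
s=monitor.read_state(); print(s['eef_pos'],s['clock'])
lin((435,-26,180,-6),3)
im,d,c=grab('wrist'); P=cloud(c,d)
h=cv2.cvtColor(im,cv2.COLOR_RGB2HSV)
m=(d>0)&(P[...,2]>53)&(P[...,2]<65)&(h[...,1]<90)&(np.hypot(P[...,0]-560,P[...,1]-205)>45)
q=P[m]; print(m.sum(), q.min(0),q.max(0),cv2.minAreaRect(q[:,:2].astype(np.float32)))
"
```

```text
[561.08068664 203.83728749 233.09327592] 4.8833
[np.float64(-8.6), np.float64(-1.5), np.float64(1.8), 26] -> [519.1 127.3 215.1  45.1]
[np.float64(-8.4), np.float64(2.4), np.float64(1.7), 25] -> [476.9  50.8 198.1  20.1]
[np.float64(-6.6), np.float64(5.8), np.float64(1.8), 26] -> [434.9 -26.4 180.1  -5.9]
3804 [399.13530224  65.1872954   53.00074074] [836.54595989 372.08327438  64.98556561] ((606.504638671875, 192.8788299560547), (308.6415710449219, 408.49029541015625), 77.18223571777344)
```

arm_command(
  series=[100,-8.6,-1.5,1.8,26,100,-8.6,-1.5,1.8,26,100,-8.6,-1.5,1.8,26,100,-8.6,-1.5,1.8,26,100,-8.6,-1.5,1.8,26],
)

```text
clock: 5.35
eef_pos: [516.0, 125.2, 210.5]
tool_rot: [-3.14, 0.004, 0.785]
force: [0.9, 0.0, 0.7]
width: 85.5
gripper_force: 0.0
```

arm_command(
  series=[100,-8.4,2.4,1.7,25,100,-8.4,2.4,1.7,25,100,-8.4,2.4,1.7,25,100,-8.4,2.4,1.7,25,100,-8.4,2.4,1.7,25],
)

```text
clock: 5.77
eef_pos: [474.5, 49.9, 194.3]
tool_rot: [-3.141, 0.002, 0.352]
force: [0.3, 0.5, 0.1]
width: 85.5
gripper_force: 0.0
```

arm_command(
  series=[100,-6.6,5.8,1.8,26,100,-6.6,5.8,1.8,26,100,-6.6,5.8,1.8,26,100,-6.6,5.8,1.8,26,100,-6.6,5.8,1.8,26],
)

```text
clock: 6.18
eef_pos: [433.2, -26.9, 176.7]
tool_rot: [3.141, 0.001, -0.1]
force: [-0.5, 0.8, 0.4]
width: 85.5
gripper_force: 0.0
```

```bash
python3 -c "
from h import *
for t in tiles('wrist','w3.png'): print(t)
for t in tiles('top'): print(t)
plan(435,-26,60,-6)
"
```

```text
(array([279., 197.]), 434.1, -25.9, 75, 37, -6.5)
(array([484., 176.]), 440.1, -238.1, 71, 38, -47.9)
(array([  3., 298.]), 508.3, 710.5, 90, 25, -0.3)
(array([377., 268.]), 440.1, -240.3, 72, 38, -48.0)
(array([283., 200.]), 653.2, -28.9, 75, 39, 81.0)
(array([321., 193.]), 656.7, -132.3, 77, 40, 31.7)
(array([361., 189.]), 649.0, -241.4, 76, 38, -11.1)
shift cm x 0.11 y 0.00 z 11.70 roll 0.6 | at [433.9 -25.9 177. ] yaw -5.4 w 85.5 F [-0.1 -0.3  0.1] t 6.3 q7 -1.66
```

arm_command(
  series=[90,0,0,6,1,80,0,0,11,1,75,0,0,14,1,75,0,0,16,1,75,0,0,17,1],
)

```text
clock: 6.7
eef_pos: [424.2, -30.4, 32.2]
tool_rot: [3.124, 0.03, -0.111]
force: [0.3, -0.9, -1.1]
width: 64.1
gripper_force: 0.0
```

arm_command(
  series=[75,0,0,0.3,0,75,0,0,0.6,0,30,0,0,0.6,0,20,0,0,0.6,0,20,0,0,0.6,0],
)

```text
clock: 7.12
eef_pos: [426.1, -31.4, 29.0]
tool_rot: [3.125, 0.023, -0.115]
force: [0.2, -0.2, -0.2]
width: 28.4
gripper_force: 0.0
```

arm_command(
  series=[20,0,0,0,0,20,0,0,0,0,20,0,0,-1,0,20,0,0,-3,0,20,0,0,-6,0],
)

```text
clock: 7.53
eef_pos: [425.7, -30.8, 88.4]
tool_rot: [3.123, 0.028, -0.116]
force: [0.8, -0.6, -0.5]
width: 17.1
gripper_force: 0.0
```

```bash
sed -i 's/^B=.*/B=np.array([465.7,222.]); BY=-10./' h.py; python3 -c "
from h import *
p,w,s=pose(); print(p,w,s['width'],s['gripper_force'])
x,y=box(0,-70); print(x,y); lin((x,y,130,-10.5),2)
for t in tiles('scene'):
  if 300<t[1]<700 and t[2]>-300: print(t)
"
```

```text
[425.65154478 -30.83464526  88.4245151 ] -6.648790739660553 17.06690159233601 0.0
453.54462756331486 153.06345728914545
[np.float64(0.3), np.float64(-9.3), np.float64(-2.1), 2] -> [439.4  61.2 109.4  -8.6]
[np.float64(0.0), np.float64(-9.3), np.float64(-2.1), 2] -> [453.4 153.1 130.4 -10.6]
(array([280., 250.]), 656.2, -25.6, 74, 37, 83.2)
(array([241., 251.]), 658.9, -129.5, 74, 37, 31.0)
(array([199., 249.]), 651.1, -238.1, 74, 37, -11.4)
(array([281., 185.]), 436.0, -24.3, 74, 36, -6.1)
```

arm_command(
  series=[75,0.9,-0.5,0,0,75,0.9,-0.5,0,0,75,0.9,-0.5,0,0,75,0.9,-0.5,0,0,75,0.9,-0.5,0,0],
)

```text
clock: 8.0
eef_pos: [435.8, -27.2, 87.8]
tool_rot: [3.123, 0.026, -0.117]
force: [0.8, 0.5, -0.3]
width: 64.3
gripper_force: 0.0
```

```bash
python3 -c "
from h import *
p,w,s=pose(); print(p,s['tool_rot'],s['qpos'].round(3))
for t in tiles('wrist','w4.png'): print(t)
"
```

```text
[435.77875103 -27.18360866  87.83426589] [ 3.12344101  0.02570009 -0.11704362] [ 0.194  0.614 -0.299  2.191  0.459  0.426 -2.168]
(array([275., 225.]), 434.1, -25.6, 75, 37, -5.6)
```

arm_command(
  series=[90,0,0,0,-30,90,0,0,0,-30,90,0,0,0,-30,90,0,0,0,-30,90,0,0,0,-30],
)

```text
clock: 8.47
eef_pos: [436.1, -27.2, 88.1]
tool_rot: [3.139, 0.03, 0.41]
force: [0.2, 0.3, 0.7]
width: 76.9
gripper_force: 0.0
```

arm_command(
  series=[90,0,0,0,-30,90,0,0,0,-30,90,0,0,0,-30,90,0,0,0,-30,90,0,0,0,-30],
)

```text
clock: 8.88
eef_pos: [436.2, -27.2, 88.2]
tool_rot: [-3.129, 0.027, 0.932]
force: [0.1, -0.4, -0.0]
width: 76.7
gripper_force: 0.0
```

arm_command(
  series=[90,0,0,0,-30,90,0,0,0,-30,90,0,0,0,-30,90,0,0,0,-30,90,0,0,0,-30],
)

```text
clock: 9.3
eef_pos: [436.2, -27.2, 88.3]
tool_rot: [-3.117, 0.017, 1.454]
force: [0.9, 0.8, -0.4]
width: 76.7
gripper_force: 0.0
```

```bash
python3 -c "
from h import *
p,w,s=pose(); print(p,w,s['tool_rot'],s['qpos'].round(3))
"
```

```text
[436.23322435 -27.16439081  88.25294908] 83.29038770395935 [-3.11681141  0.01733349  1.4536915 ] [ 0.48   0.703 -0.734  2.182  0.871  0.617 -1.024]
```

arm_command(
  series=[90,0,0,0,-30,90,0,0,0,-30,90,0,0,0,-30,90,0,0,0,-30,90,0,0,0,-30],
)

```text
clock: 9.72
eef_pos: [436.3, -27.1, 88.2]
tool_rot: [-3.111, 0.003, 1.976]
force: [0.2, 0.1, 0.4]
width: 76.7
gripper_force: 0.0
```

arm_command(
  series=[90,0,0,0,-30,90,0,0,0,-30,90,0,0,0,-30,90,0,0,0,-30,90,0,0,0,-30],
)

```text
clock: 10.13
eef_pos: [436.3, -27.1, 88.3]
tool_rot: [-3.114, -0.013, 2.499]
force: [-0.3, 0.7, 0.4]
width: 77.3
gripper_force: 0.0
```

arm_command(
  series=[90,0,0,0,-30,90,0,0,0,-30,90,0,0,0,-30,90,0,0,0,-30,90,0,0,0,-30],
)

```text
clock: 10.55
eef_pos: [436.3, -27.1, 88.3]
tool_rot: [-3.124, -0.025, 3.022]
force: [0.6, -0.4, 0.5]
width: 77.1
gripper_force: 0.0
```

```bash
python3 -c "
from h import *
p,w,s=pose(); print(p,w,s['tool_rot'],s['qpos'].round(3))
"
```

```text
[436.28128264 -27.07450905  88.27837848] 173.14455182101926 [-3.12405589 -0.024793    3.02194251] [ 0.671  0.861 -1.093  2.177  1.084  0.877  0.317]
```

arm_command(
  series=[75,0.2,0.1,1,-1,75,0.2,0.1,2,-1,75,0.2,0.1,3,-1,75,0.2,0.1,4,-1,75,0.2,0.1,5,-1],
)

```text
clock: 10.97
eef_pos: [433.3, -26.7, 38.1]
tool_rot: [-3.124, -0.024, 3.034]
force: [0.1, -0.4, -0.3]
width: 63.9
gripper_force: 0.0
```

```bash
python3 -c "
from h import *
p,w,s=pose(); print(p,w,s['tool_rot'],s['qpos'].round(3))
from scipy.spatial.transform import Rotation as R
print(R.from_euler('xyz',s['tool_rot']).as_matrix()[:,2])
"
```

```text
[433.32943342 -26.72681287  38.12560918] 173.83331162071394 [-3.12368839 -0.02430013  3.03396364] [ 0.618  0.94  -1.006  2.209  1.236  0.819  0.207]
[-0.02607646 -0.01519003 -0.99954454]
```

arm_command(
  series=[75,0,0.1,1,0,75,0,0.1,2,0,75,0,0.1,3,0,75,0,0.1,3.6,0,75,0,0.1,3.6,0],
)

```text
clock: 11.38
eef_pos: [431.9, -26.3, 1.7]
tool_rot: [-3.124, -0.026, 3.037]
force: [-0.6, 0.5, 0.1]
width: 64.4
gripper_force: 0.0
```

arm_command(
  series=[20,0,0,0,0,20,0,0,0,0,20,0,0,0,0,20,0,0,0,0,20,0,0,0,0],
)

```text
clock: 11.8
eef_pos: [433.0, -26.1, 3.5]
tool_rot: [-3.124, -0.023, 3.041]
force: [-1.0, 0.5, 6.3]
width: 36.2
gripper_force: 60.6
```

```bash
python3 -c "
from h import *
p,w,s=pose(); print(p,w,s['width'],s['gripper_force'],s['qpos'].round(3))
x,y=box(0,-70); print(x,y);p[2]+=100;  lin((x,y,130,170),2,list(p)+[w])
"
```

```text
[432.98523974 -26.06954418   3.47922339] 174.21879263323189 36.22223390902191 60.62232971191406 [ 0.587  1.002 -0.952  2.219  1.348  0.794  0.127]
453.54462756331486 153.06345728914545
[np.float64(-0.1), np.float64(9.0), np.float64(-1.3), 2] -> [443.   63.4 116.5 172.2]
[np.float64(0.2), np.float64(9.0), np.float64(-1.4), 2] -> [453.2 152.8 130.5 170.2]
```

arm_command(
  series=[20,0,0,-1,0,20,0,0,-3,0,20,0,0,-6,0,20,0,0,-9,0,20,0,0,-10,0],
)

```text
clock: 12.22
eef_pos: [436.9, -23.9, 106.0]
tool_rot: [-3.125, -0.019, 3.041]
force: [1.0, -0.5, -0.1]
width: 36.4
gripper_force: 60.2
```

arm_command(
  series=[20,-0.1,2,-1.3,2,20,-0.1,5,-1.3,2,20,-0.1,8,-1.3,2,20,-0.1,9,-1.3,2,20,-0.1,9,-1.3,2],
)

```text
clock: 12.63
eef_pos: [446.0, 68.2, 114.8]
tool_rot: [-3.126, -0.022, 3.011]
force: [0.7, -0.8, 0.8]
width: 36.0
gripper_force: 60.3
```

arm_command(
  series=[20,0.2,2,-1.4,2,20,0.2,5,-1.4,2,20,0.2,8,-1.4,2,20,0.2,9,-1.4,2,20,0.2,9,-1.4,2],
)

```text
clock: 13.05
eef_pos: [456.1, 156.7, 126.8]
tool_rot: [-3.125, -0.022, 2.974]
force: [-0.1, -0.0, -1.6]
width: 36.3
gripper_force: 60.3
```

```bash
python3 -c "
from h import *
p,w,s=pose(); print(p,w,s['width'],s['gripper_force'],s['qpos'].round(3))
im,d,c=grab('wrist','w5.png'); P=cloud(c,d); np.savez('w5.npz',im=im,d=d,**c)
x,y=box(0,-70); plan(x,y,10,170)
"
```

```text
[456.1080459  156.69129535 126.75660487] 170.41710868901535 36.315644696130725 60.321643352508545 [ 0.289  0.826 -1.107  2.033  0.934  0.949  0.067]
shift cm x 0.20 y -0.16 z 11.63 roll 0.3 | at [455.7 154.3 126.3] yaw 170.3 w 36.0 F [-0.2 -0.4 -0.7] t 13.1 q7 0.07
```

View pics/w5.png

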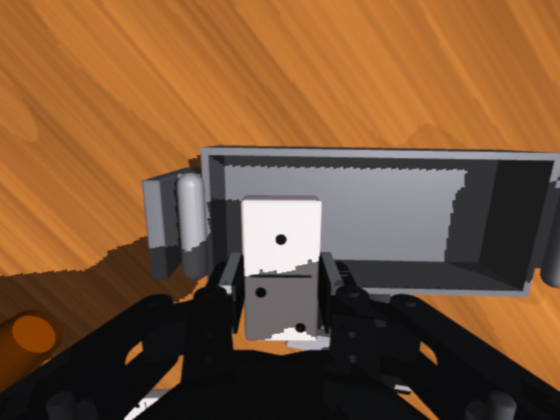

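The tile is held level at about (282,265), clear of the walls and of the roller at (190,225). I'll lower it into the slot.

arm_command(
  series=[20,0.2,-0.1,3,0,20,0.2,-0.1,6,0,20,0.2,-0.1,9,0,20,0.2,-0.1,10.5,0,20,0.2,-0.1,11.5,0],
)

```text
clock: 13.52
eef_pos: [450.9, 152.9, 10.5]
tool_rot: [-3.127, -0.024, 2.971]
force: [2.5, 10.3, 8.1]
width: 36.2
gripper_force: 63.5
```

arm_command(
  series=[20,0,0,0,0,20,0,0,0.1,0,40,0,0,0.1,0,60,0,0,0.1,0,65,0,0,0.1,0],
)

```text
clock: 13.93
eef_pos: [452.5, 156.9, 11.8]
tool_rot: [-3.135, -0.021, 2.973]
force: [2.1, 13.0, 0.6]
width: 55.3
gripper_force: 0.0
```

arm_command(
  series=[65,0,0,0,0,65,0,0,-3,0,65,0,0,-6,0,65,0,0,-9,0,65,0,0,-12,0],
)

```text
clock: 14.35
eef_pos: [453.3, 151.1, 131.3]
tool_rot: [-3.12, -0.024, 2.97]
force: [1.3, -0.7, 0.0]
width: 55.2
gripper_force: 0.0
```

```bash
python3 -c "
from h import *
p,w,s=pose(); print(p,w,s['qpos'].round(3))
for n,z in(('wrist',19),('top',14)):
  for t in tiles(n,zt=z): print(n,t)
lin((653,-28.5,170,82),5)
"
```

```text
[453.30771421 151.14536227 131.34490697] 170.15445398041953 [ 0.297  0.81  -1.103  2.038  0.916  0.948  0.081]
wrist (array([138., 404.]), 636.5, -42.9, 52, 25, -58.3)
top (array([  3., 298.]), 508.3, 710.5, 90, 25, -0.3)
top (array([283., 200.]), 654.5, -29.1, 75, 36, 81.0)
top (array([321., 193.]), 657.0, -132.2, 76, 40, 31.7)
top (array([361., 189.]), 649.1, -241.4, 76, 38, -11.1)
[np.float64(-4.5), np.float64(-2.9), np.float64(-0.7), 18] -> [495.3 116.7 141.  152.1]
[np.float64(-5.2), np.float64(-1.4), np.float64(-0.7), 17] -> [534.7  80.  148.  135.1]
[np.float64(-5.3), np.float64(0.2), np.float64(-0.8), 18] -> [573.6  44.  156.  117.1]
[np.float64(-5.0), np.float64(1.9), np.float64(-0.7), 17] -> [613.3   8.1 163.  100.1]
[np.float64(-4.3), np.float64(3.3), np.float64(-0.7), 18] -> [653.4 -28.4 170.   82.1]
```

arm_command(
  series=[75,-4.5,-2.9,-0.7,18,75,-4.5,-2.9,-0.7,18,75,-4.5,-2.9,-0.7,18,75,-4.5,-2.9,-0.7,18,75,-4.5,-2.9,-0.7,18],
)

```text
clock: 14.87
eef_pos: [492.8, 116.0, 136.4]
tool_rot: [-3.114, -0.016, 2.658]
force: [0.3, 0.0, 0.7]
width: 64.0
gripper_force: 0.0
```

arm_command(
  series=[75,-5.2,-1.4,-0.7,17,75,-5.2,-1.4,-0.7,17,75,-5.2,-1.4,-0.7,17,75,-5.2,-1.4,-0.7,17,75,-5.2,-1.4,-0.7,17],
)

```text
clock: 15.28
eef_pos: [532.2, 81.4, 143.2]
tool_rot: [-3.112, -0.009, 2.365]
force: [-0.1, 0.3, -0.4]
width: 64.0
gripper_force: 0.0
```

arm_command(
  series=[75,-5.3,0.2,-0.8,18,75,-5.3,0.2,-0.8,18,75,-5.3,0.2,-0.8,18,75,-5.3,0.2,-0.8,18,75,-5.3,0.2,-0.8,18],
)

```text
clock: 15.7
eef_pos: [571.5, 46.6, 150.9]
tool_rot: [-3.111, 0.001, 2.053]
force: [0.4, -0.9, 0.4]
width: 63.8
gripper_force: 0.0
```

arm_command(
  series=[75,-5.0,1.9,-0.7,17,75,-5.0,1.9,-0.7,17,75,-5.0,1.9,-0.7,17,75,-5.0,1.9,-0.7,17,75,-5.0,1.9,-0.7,17],
)

```text
clock: 16.12
eef_pos: [611.4, 11.4, 157.4]
tool_rot: [-3.113, 0.009, 1.756]
force: [0.2, 0.2, -0.3]
width: 63.9
gripper_force: 0.0
```

arm_command(
  series=[75,-4.3,3.3,-0.7,18,75,-4.3,3.3,-0.7,18,75,-4.3,3.3,-0.7,18,75,-4.3,3.3,-0.7,18,75,-4.3,3.3,-0.7,18],
)

```text
clock: 16.53
eef_pos: [651.8, -24.7, 163.9]
tool_rot: [-3.117, 0.017, 1.443]
force: [0.0, 0.3, 0.3]
width: 63.9
gripper_force: 0.0
```

```bash
cat >> h.py <<'E'
def inbox(n='top'):
    im,d,c=grab(n); P=cloud(c,d); a=np.radians(BY); q=P[...,:2]-B
    bx=q@[np.cos(a),np.sin(a)]; by=q@[-np.sin(a),np.cos(a)]
    m=(white(im)>0)&(abs(bx)<48)&(abs(by)<118)&(d>0)&(P[...,2]<50)
    nn,l,s,_=cv2.connectedComponentsWithStats(m.astype(np.uint8))
    for i in range(1,nn):
        if s[i,4]>60:
            k=l==i; r=cv2.minAreaRect(np.stack([bx[k],by[k]],1).astype(np.float32)); print('box tile',np.round(r[0],1),np.round(r[1]),round(r[2],1),'z',np.percentile(P[...,2][k],[5,50,95]).round(1))
E
python3 -c "
from h import *
for n in('wrist','top'):
  for t in tiles(n): print(n,t)
inbox(); inbox('scene')
plan(654.5,-28,2,81.5); print(monitor.read_state()['qpos'].round(2))
"
```

```text
wrist (array([286., 199.]), 654.9, -26.5, 76, 37, 82.8)
wrist (array([25., 26.]), 445.1, 157.4, 50, 38, -10.4)
top (array([  3., 298.]), 508.3, 710.5, 90, 25, -0.3)
box tile [  5. -12.] [208.  86.] 89.6 z [ 2.8  6.2 20.7]
box tile [-10.4 -67.4] [54. 36.] 0.8 z [13.6 16.9 19.9]
shift cm x -0.23 y 0.26 z 16.21 roll 1.0 | at [652.2 -25.3 164.1] yaw 82.5 w 64.3 F [ 0.4 -0.8 -0.3] t 16.7 q7 -0.65
[ 0.39  0.82 -0.74  1.53  0.61  1.06 -0.65]
```

arm_command(
  series=[75,-0.1,0.3,4,0,75,-0.1,0.3,8,0,75,-0.1,0.3,12,0,75,-0.1,0.3,14,0,75,-0.1,0.3,15,0],
)

```text
clock: 17.15
eef_pos: [648.9, -30.0, 10.3]
tool_rot: [-3.112, 0.019, 1.438]
force: [-0.1, -0.7, -0.1]
width: 64.2
gripper_force: 0.0
```

arm_command(
  series=[75,0,0,0.5,0,75,0,0,1,0,75,0,0,1.1,0,30,0,0,1.1,0,20,0,0,1.1,0],
)

```text
clock: 17.57
eef_pos: [652.6, -29.9, 4.6]
tool_rot: [-3.121, 0.018, 1.436]
force: [-0.3, 0.5, -0.0]
width: 40.6
gripper_force: 0.0
```

arm_command(
  series=[20,0,0,0,0,20,0,0,0,0,20,0,0,0,0,20,0,0,-3,0,20,0,0,-6,0],
)

```text
clock: 17.98
eef_pos: [651.6, -29.5, 62.6]
tool_rot: [-3.115, 0.019, 1.437]
force: [1.2, 0.4, -1.0]
width: 36.0
gripper_force: 60.3
```

arm_command(
  series=[20,0,0,-3,0,20,0,0,-6,0,20,0,0,-8,0,20,0,0,-8,0,20,0,0,-8,0],
)

```text
clock: 18.4
eef_pos: [655.9, -28.0, 144.7]
tool_rot: [-3.121, 0.018, 1.436]
force: [0.2, -1.2, -0.8]
width: 36.1
gripper_force: 60.3
```

```bash
python3 -c "
from h import *
x,y=box(0,56); print(x,y);lin((x,y,130,170),4)
p,w,s=pose(); print(p,w,s['width'],s['gripper_force'],s['qpos'].round(2))
"
```

```text
475.4242979493481 277.1492341686836
[np.float64(7.0), np.float64(-5.5), np.float64(0.4), -22] -> [610.8  48.7 140.7 104.3]
[np.float64(8.5), np.float64(-2.5), np.float64(0.3), -22] -> [565.6 124.9 137.7 126.3]
[np.float64(8.8), np.float64(0.9), np.float64(0.4), -22] -> [520.7 201.2 133.7 148.3]
[np.float64(7.8), np.float64(4.1), np.float64(0.4), -22] -> [475.9 277.1 129.7 170.3]
[655.88287445 -28.01413398 144.66502345] 82.2879374850766 36.08425549663549 60.32594561576843 [ 0.39  0.84 -0.73  1.54  0.63  1.03 -0.66]
```

arm_command(
  series=[20,2,-1.5,0.2,-7,20,4,-3,0.4,-14,20,7,-5.5,0.4,-22,20,7,-5.5,0.4,-22,20,7,-5.5,0.4,-22],
)

```text
clock: 18.82
eef_pos: [607.7, 51.2, 137.9]
tool_rot: [-3.11, 0.006, 1.826]
force: [0.6, 0.1, -0.7]
width: 36.1
gripper_force: 60.3
```

arm_command(
  series=[20,3,-1,0.3,-7,20,6,-2,0.3,-14,20,8.5,-2.5,0.3,-22,20,8.5,-2.5,0.3,-22,20,8.5,-2.5,0.3,-22],
)

```text
clock: 19.23
eef_pos: [564.0, 125.3, 135.2]
tool_rot: [-3.111, -0.004, 2.205]
force: [0.6, -1.1, -1.1]
width: 36.2
gripper_force: 60.3
```

arm_command(
  series=[20,3,0.3,0.4,-7,20,6,0.6,0.4,-14,20,8.8,0.9,0.4,-22,20,8.8,0.9,0.4,-22,20,8.8,0.9,0.4,-22],
)

```text
clock: 19.65
eef_pos: [519.8, 200.8, 131.5]
tool_rot: [-3.115, -0.014, 2.587]
force: [0.4, -1.0, -1.0]
width: 36.1
gripper_force: 60.3
```

arm_command(
  series=[20,3,1.4,0.4,-7,20,6,2.8,0.4,-14,20,7.8,4.1,0.4,-22,20,7.8,4.1,0.4,-22,20,7.8,4.1,0.4,-22],
)

```text
clock: 20.07
eef_pos: [475.8, 275.9, 127.5]
tool_rot: [-3.121, -0.022, 2.968]
force: [0.9, -1.1, -0.2]
width: 36.2
gripper_force: 60.3
```

```bash
python3 -c "
from h import *
x,y=box(0,56); plan(x,y,10,170)
p,w,s=pose(); print(p,w,s['width'],s['gripper_force'],s['qpos'].round(2))
"
```

```text
shift cm x 0.05 y 0.11 z 11.75 roll 0.1 | at [475.8 275.9 127.5] yaw 170.1 w 36.2 F [ 0.9 -1.1 -0.2] t 20.1 q7 -0.02
[475.76483784 275.93408013 127.45458075] 170.0808482231777 36.17516002829178 60.292932987213135 [ 0.04  0.88 -1.07  1.85  0.9   1.03 -0.02]
```

arm_command(
  series=[20,0,0.1,3,0,20,0,0.1,6,0,20,0,0.1,9,0,20,0,0.1,10.5,0,20,0,0.1,11.5,0],
)

```text
clock: 20.48
eef_pos: [472.9, 271.9, 10.3]
tool_rot: [-3.117, -0.024, 2.965]
force: [-8.6, -4.3, 17.2]
width: 36.0
gripper_force: 62.3
```

arm_command(
  series=[20,0,0,0,0,20,0,0,0.2,0,40,0,0,0.2,0,60,0,0,0.2,0,60,0,0,0.2,0],
)

```text
clock: 20.9
eef_pos: [472.7, 276.1, 11.8]
tool_rot: [-3.123, -0.021, 2.971]
force: [-0.1, 1.0, -0.3]
width: 51.3
gripper_force: 0.0
```

arm_command(
  series=[60,0,0,-1,0,60,0,0,-4,0,60,0,0,-8,0,60,0,0,-12,0,60,0,0,-12,0],
)

```text
clock: 21.32
eef_pos: [477.5, 282.2, 139.1]
tool_rot: [-3.132, -0.015, 2.973]
force: [0.6, 1.3, -1.0]
width: 51.0
gripper_force: 0.0
```

```bash
python3 -c "
from h import *
p,w,s=pose(); print(p,w,s['width'],s['gripper_force'],s['qpos'].round(2))
lin((657.8,-131,150,31.7),5)
for t in tiles('top'): print(t)
"
```

```text
[477.47950341 282.21259665 139.14416756] 170.3168145267054 51.03963785650697 0.0 [ 0.04  0.86 -1.08  1.84  0.89  1.03 -0.01]
[np.float64(-4.9), np.float64(-7.5), np.float64(-0.2), 28] -> [513.2 200.  141.1 142.3]
[np.float64(-8.0), np.float64(-4.3), np.float64(-0.2), 27] -> [550.2 117.1 143.1 115.3]
[np.float64(-9.0), np.float64(-0.3), np.float64(-0.3), 28] -> [586.   34.5 146.1  87.3]
[np.float64(-8.1), np.float64(4.0), np.float64(-0.2), 28] -> [622.1 -48.3 148.1  59.3]
[np.float64(-5.3), np.float64(7.3), np.float64(-0.2), 28] -> [ 657.9 -131.1  150.1   31.3]
(array([  3., 298.]), 508.3, 710.5, 90, 25, -0.3)
(array([361., 189.]), 649.1, -241.4, 76, 38, -11.1)
(array([315., 184.]), 684.5, -121.4, 76, 40, 32.0)
```

arm_command(
  series=[75,-4.9,-7.5,-0.2,28,75,-4.9,-7.5,-0.2,28,75,-4.9,-7.5,-0.2,28,75,-4.9,-7.5,-0.2,28,75,-4.9,-7.5,-0.2,28],
)

```text
clock: 21.78
eef_pos: [510.9, 194.1, 133.4]
tool_rot: [-3.113, -0.01, 2.478]
force: [-0.3, 1.1, 0.5]
width: 64.0
gripper_force: 0.0
```

arm_command(
  series=[75,-8.0,-4.3,-0.2,27,75,-8.0,-4.3,-0.2,27,75,-8.0,-4.3,-0.2,27,75,-8.0,-4.3,-0.2,27,75,-8.0,-4.3,-0.2,27],
)

```text
clock: 22.2
eef_pos: [547.6, 112.3, 135.7]
tool_rot: [-3.112, 0.003, 2.012]
force: [0.4, 1.4, 0.6]
width: 64.0
gripper_force: 0.0
```

arm_command(
  series=[75,-9.0,-0.3,-0.3,28,75,-9.0,-0.3,-0.3,28,75,-9.0,-0.3,-0.3,28,75,-9.0,-0.3,-0.3,28,75,-9.0,-0.3,-0.3,28],
)

```text
clock: 22.62
eef_pos: [583.3, 30.7, 139.0]
tool_rot: [-3.116, 0.016, 1.526]
force: [-0.6, -0.2, 0.1]
width: 63.9
gripper_force: 0.0
```

arm_command(
  series=[75,-8.1,4.0,-0.2,28,75,-8.1,4.0,-0.2,28,75,-8.1,4.0,-0.2,28,75,-8.1,4.0,-0.2,28,75,-8.1,4.0,-0.2,28],
)

```text
clock: 23.03
eef_pos: [619.5, -51.4, 141.1]
tool_rot: [-3.126, 0.026, 1.04]
force: [0.2, 1.2, -0.3]
width: 63.8
gripper_force: 0.0
```

arm_command(
  series=[75,-3.0,9.1,-0.2,28,75,-3.0,9.1,-0.2,28,75,-3.0,9.1,-0.2,28,75,-3.0,9.1,-0.2,28,75,-3.0,9.1,-0.2,28],
)

```text
clock: 23.45
eef_pos: [682.7, -123.0, 142.2]
tool_rot: [-3.139, 0.03, 0.552]
force: [-0.9, 0.8, -0.3]
width: 64.2
gripper_force: 0.0
```

```bash
python3 -c "
from h import *
for t in tiles('wrist'): print(t)
inbox(); inbox('scene')
plan(685,-120.5,2,32); print(monitor.read_state()['qpos'].round(2))
"
```

```text
(array([279., 197.]), 685.2, -120.0, 75, 37, 31.8)
(array([532., 113.]), 858.7, -262.7, 82, 56, 47.5)
(array([126.,  13.]), 747.9, 58.3, 82, 25, -58.3)
box tile [  3.9 -11.8] [ 88. 209.] 0.0 z [ 3.3  7.1 21.7]
box tile [-11.5 -67.3] [54. 36.] 0.7 z [13.7 17.2 20.1]
box tile [-10.7  53.5] [54. 34.] 1.7 z [13.9 17.1 19.6]
shift cm x 0.32 y 0.01 z 14.06 roll -0.1 | at [ 682.2 -122.1  142.6] yaw 31.9 w 63.6 F [ 0.8 -0.2  0. ] t 23.6 q7 -1.23
[ 0.39  0.84 -0.5   1.43  0.45  1.02 -1.23]
```

arm_command(
  series=[75,0.4,0,4,0,75,0.4,0,8,0,75,0.4,0,11,0,75,0.4,0,12,0,75,0.4,0,13,0],
)

```text
clock: 24.02
eef_pos: [681.8, -123.3, 11.4]
tool_rot: [-3.139, 0.031, 0.551]
force: [1.4, -0.1, -0.3]
width: 64.3
gripper_force: 0.0
```

arm_command(
  series=[75,0,0,0.5,0,75,0,0,1,0,75,0,0,1.1,0,30,0,0,1.1,0,20,0,0,1.1,0],
)

```text
clock: 24.43
eef_pos: [683.4, -124.7, 3.1]
tool_rot: [3.141, 0.028, 0.546]
force: [-1.1, 0.7, 1.0]
width: 41.2
gripper_force: 0.5
```

arm_command(
  series=[20,0,0,0,0,20,0,0,0,0,20,0,0,0,0,20,0,0,-3,0,20,0,0,-6,0],
)

```text
clock: 24.85
eef_pos: [682.2, -123.9, 60.6]
tool_rot: [-3.138, 0.033, 0.546]
force: [0.3, -0.7, -1.2]
width: 36.1
gripper_force: 60.8
```

arm_command(
  series=[20,0,0,-3,0,20,0,0,-6,0,20,0,0,-8,0,20,0,0,-8,0,20,0,0,-8,0],
)

```text
clock: 25.27
eef_pos: [686.9, -122.8, 143.3]
tool_rot: [3.14, 0.027, 0.546]
force: [0.1, -0.4, -1.8]
width: 36.1
gripper_force: 60.9
```

```bash
python3 -c "
from h import *
x,y=box(0,-7); print(x,y);lin((x,y,130,170),5)
p,w,s=pose(); print(p,w,s['width'],s['gripper_force'],s['qpos'].round(2))
"
```

```text
464.4844627563315 215.10634572891453
[np.float64(-0.3), np.float64(-8.1), np.float64(0.3), -28] -> [642.3 -55.2 140.3  59.3]
[np.float64(3.5), np.float64(-7.3), np.float64(0.2), -27] -> [597.4  12.2 138.3  86.3]
[np.float64(6.5), np.float64(-4.8), np.float64(0.3), -28] -> [553.7  80.2 135.3 114.3]
[np.float64(8.0), np.float64(-1.3), np.float64(0.3), -28] -> [509.  147.7 132.3 142.3]
[np.float64(7.6), np.float64(2.6), np.float64(0.2), -28] -> [464.7 214.8 130.3 170.3]
[ 686.89709018 -122.84948454  143.25005734] 31.28366378290181 36.13876258589282 60.85886478424072 [ 0.39  0.84 -0.5   1.42  0.45  1.02 -1.24]
```

arm_command(
  series=[20,-0.1,-2,0.3,-7,20,-0.2,-4,0.3,-14,20,-0.3,-6,0.3,-21,20,-0.3,-8.1,0.3,-28,20,-0.3,-8.1,0.3,-28],
)

```text
clock: 25.68
eef_pos: [637.9, -49.9, 137.3]
tool_rot: [-3.121, 0.025, 1.046]
force: [-0.1, 0.8, -0.5]
width: 36.1
gripper_force: 60.8
```

arm_command(
  series=[20,1,-2,0.2,-7,20,2,-4,0.2,-14,20,3,-6,0.2,-21,20,3.5,-7.3,0.2,-27,20,3.5,-7.3,0.2,-27],
)

```text
clock: 26.1
eef_pos: [593.7, 15.3, 135.8]
tool_rot: [-3.113, 0.014, 1.513]
force: [-0.5, 0.2, -1.0]
width: 36.2
gripper_force: 60.8
```

arm_command(
  series=[20,2,-1.2,0.3,-7,20,4,-2.4,0.3,-14,20,5,-3.6,0.3,-21,20,6.5,-4.8,0.3,-28,20,6.5,-4.8,0.3,-28],
)

```text
clock: 26.52
eef_pos: [550.6, 82.6, 133.3]
tool_rot: [-3.11, -0.0, 1.999]
force: [-0.6, 0.7, -0.2]
width: 35.9
gripper_force: 60.8
```

arm_command(
  series=[20,2,-0.3,0.3,-7,20,4,-0.6,0.3,-14,20,6,-0.9,0.3,-21,20,8,-1.3,0.3,-28,20,8,-1.3,0.3,-28],
)

```text
clock: 26.93
eef_pos: [506.2, 150.4, 130.8]
tool_rot: [-3.115, -0.014, 2.487]
force: [-0.7, 0.2, 0.0]
width: 36.1
gripper_force: 60.8
```

arm_command(
  series=[20,2,0.6,0.2,-7,20,4,1.2,0.2,-14,20,6,1.8,0.2,-21,20,7.6,2.6,0.2,-28,20,7.6,2.6,0.2,-28],
)

```text
clock: 27.35
eef_pos: [462.8, 217.2, 129.0]
tool_rot: [-3.125, -0.024, 2.974]
force: [0.0, 0.7, 0.1]
width: 36.2
gripper_force: 60.8
```

```bash
python3 -c "
from h import *
x,y=box(0,-7); plan(x,y,10,170)
p,w,s=pose(); print(s['gripper_force'],s['qpos'].round(2))
"
```

```text
shift cm x -0.20 y -0.18 z 11.90 roll 0.4 | at [462.8 217.2 129. ] yaw 170.4 w 36.2 F [0.  0.7 0.1] t 27.4 q7 0.02
60.8274507522583 [ 0.16  0.84 -1.08  1.95  0.9   0.98  0.02]
```

arm_command(
  series=[20,-0.2,-0.2,3,0,20,-0.2,-0.2,6,0,20,-0.2,-0.2,9,0,20,-0.2,-0.2,10.5,0,20,-0.2,-0.2,11.3,0],
)

```text
clock: 27.77
eef_pos: [462.5, 207.7, 13.3]
tool_rot: [-3.118, -0.025, 2.964]
force: [-0.4, -0.3, -0.4]
width: 36.3
gripper_force: 60.9
```

arm_command(
  series=[20,0,0,0.3,0,20,0,0,0.4,0,50,0,0,0.4,0,54,0,0,0.4,0,54,0,0,0.4,0],
)

```text
clock: 28.18
eef_pos: [463.0, 211.0, 13.4]
tool_rot: [-3.124, -0.021, 2.971]
force: [0.1, -0.1, -0.3]
width: 46.0
gripper_force: 0.0
```

arm_command(
  series=[54,0,0,-1,0,54,0,0,-4,0,54,0,0,-8,0,54,0,0,-12,0,54,0,0,-12,0],
)

```text
clock: 28.6
eef_pos: [468.1, 216.3, 139.9]
tool_rot: [-3.131, -0.014, 2.973]
force: [0.4, 1.3, -0.5]
width: 46.4
gripper_force: 0.0
```

```bash
python3 -c "
from h import *
p,w,s=pose(); print(p,w,s['width'],s['gripper_force'],s['qpos'].round(2))
for t in tiles('top')+tiles('scene'):
  if t[2]<0 and 400<t[1]<700 and t[2]>-400:print(t)
lin((650,-239.7,150,-11),6)
"
```

```text
[468.05629216 216.25115397 139.90331572] 170.32128897765023 46.38998266006138 0.0 [ 0.17  0.82 -1.09  1.95  0.89  0.98  0.04]
(array([361., 189.]), 649.1, -241.4, 76, 38, -11.1)
(array([199., 249.]), 651.3, -238.5, 75, 37, -10.1)
(array([207., 187.]), 442.9, -239.4, 75, 39, -47.4)
[np.float64(-4.3), np.float64(-6.9), np.float64(-0.3), -30] -> [497.1 137.7 137.9 200.3]
[np.float64(-0.2), np.float64(-8.2), np.float64(-0.2), -30] -> [527.4  61.5 139.9 230.3]
[np.float64(3.8), np.float64(-7.2), np.float64(-0.3), -29] -> [558.4 -13.8 142.9 259.3]
[np.float64(6.8), np.float64(-4.4), np.float64(-0.2), -30] -> [589.  -88.8 144.9 289.3]
[np.float64(8.1), np.float64(-0.4), np.float64(-0.3), -30] -> [ 619.5 -163.9  147.9  319.3]
[np.float64(7.3), np.float64(3.7), np.float64(-0.2), -30] -> [ 650.6 -239.6  149.9  349.3]
```

```bash
python3 -c "
from h import *
lin((650,-239.7,150,169),3)
"
```

```text
[np.float64(-8.6), np.float64(-13.8), np.float64(-0.5), 0] -> [527.8  62.4 139.9 170.3]
[np.float64(-8.6), np.float64(-13.9), np.float64(-0.5), 1] -> [589.  -89.1 144.9 169.3]
[np.float64(-8.8), np.float64(-13.7), np.float64(-0.5), 0] -> [ 649.9 -240.1  149.9  169.3]
```

arm_command(
  series=[75,-8.6,-13.8,-0.5,0,75,-8.6,-13.8,-0.5,0,75,-8.6,-13.8,-0.5,0,75,-8.6,-13.8,-0.5,0,75,-8.6,-13.8,-0.5,0],
)

```text
clock: 29.12
eef_pos: [528.8, 52.0, 135.9]
tool_rot: [-3.115, -0.024, 2.959]
force: [-1.2, -0.7, 0.4]
width: 64.0
gripper_force: 0.0
```

arm_command(
  series=[75,-8.6,-13.9,-0.5,1,75,-8.6,-13.9,-0.5,1,75,-8.6,-13.9,-0.5,1,75,-8.6,-13.9,-0.5,1,75,-8.6,-13.9,-0.5,1],
)

```text
clock: 29.53
eef_pos: [589.8, -99.7, 141.5]
tool_rot: [-3.116, -0.023, 2.941]
force: [1.3, -1.2, -2.1]
width: 63.9
gripper_force: 0.0
```

arm_command(
  series=[75,-8.8,-13.7,-0.5,0,75,-8.8,-13.7,-0.5,0,75,-8.8,-13.7,-0.5,0,75,-8.8,-13.7,-0.5,0,75,-8.8,-13.7,-0.5,0],
)

```text
clock: 29.95
eef_pos: [650.0, -250.6, 147.2]
tool_rot: [-3.117, -0.022, 2.941]
force: [-0.9, -1.0, -0.7]
width: 63.9
gripper_force: 0.0
```

```bash
python3 -c "
from h import *
for t in tiles('wrist'): print(t)
inbox('scene')
plan(650,-239.7,2,169); print(monitor.read_state()['qpos'].round(2))
"
```

```text
(array([ 12., 347.]), 758.3, -575.6, 94, 47, -25.2)
(array([295., 203.]), 649.5, -239.6, 75, 37, -11.3)
box tile [-11.7 -67.3] [54. 36.] 0.1 z [13.9 16.8 20.1]
box tile [-11.2 -11.8] [52. 35.] 2.6 z [14.  16.9 20. ]
box tile [-11.5  54. ] [56. 34.] 0.7 z [14.2 16.7 19.5]
shift cm x -0.10 y 0.20 z 14.57 roll 0.1 | at [ 648.7 -241.5  147.7] yaw 169.1 w 64.2 F [0.2 1.5 0.4] t 30.1 q7 1.02
[ 0.81  1.01 -1.08  1.42  0.91  1.28  1.02]
```

arm_command(
  series=[75,0,0.2,3,0,75,0,0.2,7,0,75,0,0.2,10,0,75,0,0.2,12,0,75,0,0.2,13.5,0],
)

```text
clock: 30.47
eef_pos: [645.0, -238.2, 11.8]
tool_rot: [-3.123, -0.026, 2.957]
force: [-0.1, -0.3, 0.1]
width: 63.7
gripper_force: 0.0
```

arm_command(
  series=[75,0,0,0.5,0,75,0,0,1,0,75,0,0,1,0,30,0,0,1,0,20,0,0,1,0],
)

```text
clock: 30.88
eef_pos: [647.3, -240.6, 6.0]
tool_rot: [-3.122, -0.02, 2.954]
force: [0.5, 1.0, 0.5]
width: 41.0
gripper_force: 0.0
```

arm_command(
  series=[20,0,0,0,0,20,0,0,0,0,20,0,0,0,0,20,0,0,-3,0,20,0,0,-6,0],
)

```text
clock: 31.3
eef_pos: [646.3, -239.8, 63.5]
tool_rot: [-3.122, -0.026, 2.954]
force: [1.4, -0.1, -0.3]
width: 35.6
gripper_force: 60.2
```

arm_command(
  series=[20,0,0,-3,0,20,0,0,-6,0,20,0,0,-8,0,20,0,0,-8,0,20,0,0,-8,0],
)

```text
clock: 31.72
eef_pos: [650.5, -238.6, 146.0]
tool_rot: [-3.122, -0.02, 2.954]
force: [-1.1, 0.2, -0.8]
width: 36.2
gripper_force: 60.2
```

```bash
python3 -c "
from h import *
x,y=box(0,54); print(x,y);lin((x,y,140,170),4)
p,w,s=pose(); print(p,w,s['width'],s['gripper_force'],s['qpos'].round(2))
"
```

```text
475.07700159401423 275.1796186626592
[np.float64(6.7), np.float64(11.8), np.float64(0.2), 0] -> [ 606.6 -110.2  144.   169.3]
[np.float64(6.7), np.float64(11.8), np.float64(0.1), 0] -> [562.8  18.2 143.  169.3]
[np.float64(6.7), np.float64(11.8), np.float64(0.2), -1] -> [518.9 146.7 141.  170.3]
[np.float64(6.5), np.float64(11.9), np.float64(0.1), 0] -> [475.  274.9 140.  170.3]
[ 650.48929055 -238.57725774  146.03020069] 169.2680343225275 36.244455006907046 60.2414205612979 [ 0.81  1.01 -1.08  1.43  0.92  1.27  1.02]
```

arm_command(
  series=[20,1.5,2.5,0.2,0,20,3,5.5,0.2,0,20,5,9,0.2,0,20,6.7,11.8,0.2,0,20,6.7,11.8,0.2,0],
)

```text
clock: 32.13
eef_pos: [602.5, -101.5, 141.1]
tool_rot: [-3.127, -0.027, 2.966]
force: [-0.5, 0.6, 0.3]
width: 36.1
gripper_force: 60.2
```

arm_command(
  series=[20,1.5,2.5,0.1,0,20,3,5.5,0.1,0,20,5,9,0.1,0,20,6.7,11.8,0.1,0,20,6.7,11.8,0.1,0],
)

```text
clock: 32.55
eef_pos: [558.5, 26.1, 139.8]
tool_rot: [-3.127, -0.025, 2.966]
force: [-0.6, 0.7, -0.1]
width: 36.0
gripper_force: 60.3
```

arm_command(
  series=[20,1.5,2.5,0.2,-1,20,3,5.5,0.2,-1,20,5,9,0.2,-1,20,6.7,11.8,0.2,-1,20,6.7,11.8,0.2,-1],
)

```text
clock: 32.97
eef_pos: [514.6, 154.2, 137.3]
tool_rot: [-3.128, -0.025, 2.982]
force: [0.8, 0.8, 0.2]
width: 35.8
gripper_force: 60.3
```

arm_command(
  series=[20,1.5,2.5,0.1,0,20,3,5.5,0.1,0,20,5,9,0.1,0,20,6.5,11.9,0.1,0,20,6.5,11.9,0.1,0],
)

```text
clock: 33.38
eef_pos: [470.4, 282.5, 135.6]
tool_rot: [-3.129, -0.026, 2.982]
force: [-0.5, 0.6, -0.9]
width: 35.8
gripper_force: 60.3
```

arm_command(
  series=[20,0,0,0,0,20,0,0,0,0,20,0,0,0,0,20,0,0,0,0,20,0,0,0,0],
)

```text
clock: 33.8
eef_pos: [474.5, 273.5, 134.9]
tool_rot: [-3.122, -0.023, 2.97]
force: [-0.7, 0.1, -0.8]
width: 35.8
gripper_force: 60.3
```

```bash
python3 -c "
from h import *
x,y=box(0,54); plan(x,y,26,170)
p,w,s=pose(); print(s['gripper_force'],s['qpos'].round(2))
"
```

```text
shift cm x -0.03 y 0.18 z 10.89 roll 0.1 | at [474.5 273.5 134.9] yaw 170.1 w 35.8 F [-0.7  0.1 -0.8] t 33.8 q7 -0.00
60.33350842981747 [ 0.05  0.86 -1.07  1.85  0.88  1.03 -0.  ]
```

arm_command(
  series=[20,0,0.2,3,0,20,0,0.2,6,0,20,0,0.2,8.5,0,20,0,0.2,10,0,20,0,0.2,10.7,0],
)

```text
clock: 34.22
eef_pos: [470.8, 273.4, 25.9]
tool_rot: [-3.12, -0.025, 2.971]
force: [-0.4, -0.0, -1.0]
width: 35.5
gripper_force: 60.3
```

arm_command(
  series=[20,0,0,0,0,20,0,0,0.2,0,20,0,0,0.2,0,50,0,0,0.2,0,54,0,0,0.2,0],
)

```text
clock: 34.63
eef_pos: [472.0, 275.6, 27.2]
tool_rot: [-3.124, -0.021, 2.972]
force: [-0.8, -0.5, 0.2]
width: 46.0
gripper_force: 0.0
```

arm_command(
  series=[54,0,0,0,0,54,0,0,-3,0,54,0,0,-7,0,54,0,0,-11,0,54,0,0,-11,0],
)

```text
clock: 35.05
eef_pos: [476.7, 281.0, 143.4]
tool_rot: [-3.132, -0.015, 2.972]
force: [0.3, 1.3, 0.2]
width: 46.5
gripper_force: 0.0
```

```bash
python3 -c "
from h import *
p,w,s=pose(); print(p,w,s['width'],s['gripper_force'],s['qpos'].round(2))
for t in tiles('top')+tiles('scene'):
  if t[2]<0 and 400<t[1]<700 and t[2]>-400:print(t)
lin((442.7,-240.5,150,132.5),4)
"
```

```text
[476.74235897 281.03664597 143.40349715] 170.31008575440376 46.488931620557715 0.0 [ 0.04  0.85 -1.07  1.84  0.87  1.03  0.  ]
(array([207., 187.]), 442.9, -239.4, 75, 39, -47.4)
[np.float64(-1.4), np.float64(-12.9), np.float64(-0.3), 9] -> [467.2 148.  141.1 161.3]
[np.float64(-3.4), np.float64(-12.5), np.float64(-0.3), 10] -> [459.2  18.7 144.1 151.3]
[np.float64(-5.5), np.float64(-11.8), np.float64(-0.3), 9] -> [ 450.7 -111.2  147.1  142.3]
[np.float64(-7.3), np.float64(-10.7), np.float64(-0.3), 10] -> [ 442.9 -240.5  150.1  132.3]
```

arm_command(
  series=[75,-1.4,-12.9,-0.3,9,75,-1.4,-12.9,-0.3,9,75,-1.4,-12.9,-0.3,9,75,-1.4,-12.9,-0.3,9,75,-1.4,-12.9,-0.3,9],
)

```text
clock: 35.57
eef_pos: [465.7, 142.8, 139.8]
tool_rot: [-3.115, -0.021, 2.809]
force: [0.1, 0.9, 0.4]
width: 64.2
gripper_force: 0.0
```

arm_command(
  series=[75,-3.4,-12.5,-0.3,10,75,-3.4,-12.5,-0.3,10,75,-3.4,-12.5,-0.3,10,75,-3.4,-12.5,-0.3,10,75,-3.4,-12.5,-0.3,10],
)

```text
clock: 35.98
eef_pos: [458.2, 16.0, 145.5]
tool_rot: [-3.115, -0.016, 2.636]
force: [0.0, 1.4, 0.1]
width: 63.9
gripper_force: 0.0
```

arm_command(
  series=[75,-5.5,-11.8,-0.3,9,75,-5.5,-11.8,-0.3,9,75,-5.5,-11.8,-0.3,9,75,-5.5,-11.8,-0.3,9,75,-5.5,-11.8,-0.3,9],
)

```text
clock: 36.4
eef_pos: [450.6, -112.4, 151.0]
tool_rot: [-3.115, -0.012, 2.48]
force: [0.5, 0.7, -0.3]
width: 63.8
gripper_force: 0.0
```

arm_command(
  series=[75,-7.3,-10.7,-0.3,10,75,-7.3,-10.7,-0.3,10,75,-7.3,-10.7,-0.3,10,75,-7.3,-10.7,-0.3,10,75,-7.3,-10.7,-0.3,10],
)

```text
clock: 36.82
eef_pos: [443.9, -240.7, 156.2]
tool_rot: [-3.114, -0.006, 2.307]
force: [-0.0, 1.4, -0.4]
width: 63.5
gripper_force: 0.0
```

arm_command(
  series=[75,0,0,0,0,75,0,0,0,0,75,0,0,0,0,75,0,0,0,0,75,0,0,0,0],
)

```text
clock: 37.23
eef_pos: [443.0, -239.7, 156.8]
tool_rot: [-3.113, -0.006, 2.311]
force: [-0.4, 0.8, 0.8]
width: 63.9
gripper_force: 0.0
```

```bash
python3 -c "
from h import *
for t in tiles('wrist'): print(t); plan(t[1],t[2],2.5,t[5])
inbox('scene')
print(monitor.read_state()['qpos'].round(2))
"
```

```text
(array([282., 201.]), 441.6, -240.4, 76, 37, -48.4)
shift cm x 0.06 y -0.12 z 15.43 roll -179.2 | at [ 442.9 -240.   156.8] yaw 132.4 w 63.9 F [ 0.2 -0.4  0.2] t 37.3 q7 0.36
box tile [-10.1 -67.7] [36. 54.] 88.4 z [13.8 16.9 20.1]
box tile [-11.1 -11.6] [56. 34.] 1.6 z [14.3 17.2 19.8]
box tile [-4.2 54. ] [64. 35.] 1.0 z [28.3 31.1 34.2]
[ 1.06  0.74 -1.01  1.97  0.81  0.94  0.36]
```

arm_command(
  series=[75,0.1,-0.1,3,1,75,0.1,-0.1,7,1,75,0.1,-0.1,10,1,75,0.1,-0.1,12.5,1,75,0.1,-0.1,14,1],
)

```text
clock: 37.75
eef_pos: [436.2, -242.5, 14.2]
tool_rot: [-3.111, -0.009, 2.291]
force: [-0.4, -1.1, -0.7]
width: 64.4
gripper_force: 0.0
```

arm_command(
  series=[75,0,0,0.5,0,75,0,0,1,0,75,0,0,1.3,0,30,0,0,1.3,0,20,0,0,1.3,0],
)

```text
clock: 38.17
eef_pos: [438.1, -243.2, 4.6]
tool_rot: [-3.114, -0.004, 2.291]
force: [-0.0, 0.7, 1.4]
width: 40.9
gripper_force: 0.4
```

arm_command(
  series=[20,0,0,0,0,20,0,0,0,0,20,0,0,0,0,20,0,0,-3,0,20,0,0,-6,0],
)

```text
clock: 38.58
eef_pos: [437.8, -241.8, 63.9]
tool_rot: [-3.112, -0.008, 2.292]
force: [1.6, -0.6, -1.1]
width: 35.9
gripper_force: 60.5
```

arm_command(
  series=[20,0,0,-3,0,20,0,0,-6,0,20,0,0,-8,0,20,0,0,-8,0,20,0,0,-8,0],
)

```text
clock: 39.0
eef_pos: [441.4, -241.6, 144.9]
tool_rot: [-3.113, -0.003, 2.291]
force: [-0.5, 0.1, -0.9]
width: 36.0
gripper_force: 60.5
```

```bash
python3 -c "
from h import *
x,y=box(0,-12); print(x,y);lin((x,y,140,170),4)
p,w,s=pose(); print(p,w,s['width'],s['gripper_force'],s['qpos'].round(2))
"
```

```text
463.61622186799684 210.1823069638535
[np.float64(8.1), np.float64(7.9), np.float64(0.1), -10] -> [ 447.4 -128.7  143.9  141.2]
[np.float64(6.7), np.float64(9.1), np.float64(0.1), -9] -> [452.1 -15.7 142.9 150.2]
[np.float64(5.1), np.float64(10.1), np.float64(0.2), -10] -> [457.9  97.2 140.9 160.2]
[np.float64(3.3), np.float64(10.8), np.float64(0.1), -10] -> [463.4 210.  139.9 170.2]
[ 441.36971216 -241.64252684  144.89317172] 131.24661091220986 36.04935296470675 60.51915116608143 [ 1.04  0.74 -0.98  1.98  0.83  0.91  0.33]
```

arm_command(
  series=[20,2,2,0.1,-3,20,4,4,0.1,-6,20,6,6,0.1,-10,20,8.1,7.9,0.1,-10,20,8.1,7.9,0.1,-10],
)

```text
clock: 39.42
eef_pos: [446.4, -122.0, 140.5]
tool_rot: [-3.117, -0.014, 2.474]
force: [0.2, 0.3, -0.3]
width: 36.2
gripper_force: 60.5
```

arm_command(
  series=[20,1.7,2.3,0.1,-3,20,3.4,4.6,0.1,-6,20,5,7,0.1,-9,20,6.7,9.1,0.1,-9,20,6.7,9.1,0.1,-9],
)

```text
clock: 39.83
eef_pos: [451.2, -9.5, 137.9]
tool_rot: [-3.12, -0.017, 2.63]
force: [0.3, 0.7, -1.1]
width: 36.1
gripper_force: 60.5
```

arm_command(
  series=[20,1.3,2.5,0.2,-3,20,2.6,5,0.2,-6,20,3.9,7.6,0.2,-10,20,5.1,10.1,0.2,-10,20,5.1,10.1,0.2,-10],
)

```text
clock: 40.25
eef_pos: [457.1, 103.7, 134.2]
tool_rot: [-3.125, -0.02, 2.804]
force: [0.5, 1.1, -0.2]
width: 36.0
gripper_force: 60.5
```

arm_command(
  series=[20,0.8,2.7,0.1,-3,20,1.6,5.4,0.1,-6,20,2.5,8,0.1,-10,20,3.3,10.8,0.1,-10,20,3.3,10.8,0.1,-10],
)

```text
clock: 40.67
eef_pos: [462.0, 216.4, 131.4]
tool_rot: [-3.129, -0.024, 2.977]
force: [0.2, 0.3, 0.3]
width: 36.4
gripper_force: 60.5
```

arm_command(
  series=[20,0,0,0,0,20,0,0,0,0,20,0,0,0,0,20,0,0,0,0,20,0,0,0,0],
)

```text
clock: 41.08
eef_pos: [462.6, 209.2, 131.3]
tool_rot: [-3.122, -0.023, 2.97]
force: [-0.5, 0.1, -0.6]
width: 36.2
gripper_force: 60.5
```

```bash
python3 -c "
from h import *
x,y=box(0,-12); plan(x,y,26,170)
p,w,s=pose(); print(s['gripper_force'],s['qpos'].round(2))
"
```

```text
shift cm x -0.09 y 0.12 z 10.53 roll 0.2 | at [462.6 209.2 131.3] yaw 170.2 w 36.2 F [-0.5  0.1 -0.6] t 41.1 q7 0.04
60.50906660500914 [ 0.17  0.83 -1.07  1.96  0.89  0.97  0.04]
```

arm_command(
  series=[20,-0.1,0.1,3,0,20,-0.1,0.1,6,0,20,-0.1,0.1,8.5,0,20,-0.1,0.1,10,0,20,-0.1,0.1,10.5,0],
)

```text
clock: 41.5
eef_pos: [459.6, 208.0, 24.2]
tool_rot: [-3.119, -0.026, 2.971]
force: [-2.7, -2.0, 7.1]
width: 36.3
gripper_force: 61.5
```

arm_command(
  series=[20,0,0,0,0,20,0,0,0.1,0,20,0,0,0.1,0,50,0,0,0.1,0,54,0,0,0.1,0],
)

```text
clock: 41.92
eef_pos: [461.5, 210.1, 26.3]
tool_rot: [-3.124, -0.021, 2.972]
force: [-1.0, -0.5, -0.1]
width: 46.0
gripper_force: 0.0
```

arm_command(
  series=[54,0,0,0,0,54,0,0,-3,0,54,0,0,-7,0,54,0,0,-11,0,54,0,0,-11,0],
)

```text
clock: 42.33
eef_pos: [466.4, 215.1, 142.0]
tool_rot: [-3.131, -0.015, 2.972]
force: [0.2, 0.9, 0.6]
width: 46.1
gripper_force: 0.0
```

```bash
python3 -c "
from h import *
p,w,s=pose(); print(p,w,s['width'],s['gripper_force'],s['qpos'].round(2))
lin((477.3,-422,160,6.2),5)
"
```

```text
[466.41369448 215.0828596  142.01639255] 170.30972859270162 46.091204584242384 0.0 [ 0.17  0.81 -1.08  1.95  0.88  0.97  0.05]
[np.float64(-2.4), np.float64(-12.5), np.float64(-0.4), 33] -> [469.   87.8 146.  137.3]
[np.float64(-8.8), np.float64(-9.3), np.float64(-0.3), 33] -> [470.7 -40.2 149.  104.3]
[np.float64(-12.4), np.float64(-2.9), np.float64(-0.4), 32] -> [ 473.2 -167.5  153.    72.3]
[np.float64(-12.0), np.float64(4.0), np.float64(-0.3), 33] -> [ 474.8 -294.   156.    39.3]
[np.float64(-7.9), np.float64(10.1), np.float64(-0.4), 33] -> [ 477.7 -422.2  160.     6.3]
```

arm_command(
  series=[75,-2.4,-12.5,-0.4,33,75,-2.4,-12.5,-0.4,33,75,-2.4,-12.5,-0.4,33,75,-2.4,-12.5,-0.4,33,75,-2.4,-12.5,-0.4,33],
)

```text
clock: 42.75
eef_pos: [466.5, 80.0, 141.3]
tool_rot: [-3.112, -0.007, 2.384]
force: [0.3, 1.0, 1.0]
width: 64.1
gripper_force: 0.0
```

arm_command(
  series=[75,-8.8,-9.3,-0.3,33,75,-8.8,-9.3,-0.3,33,75,-8.8,-9.3,-0.3,33,75,-8.8,-9.3,-0.3,33,75,-8.8,-9.3,-0.3,33],
)

```text
clock: 43.17
eef_pos: [467.7, -47.8, 146.1]
tool_rot: [-3.113, 0.01, 1.807]
force: [0.1, 1.0, 0.6]
width: 63.7
gripper_force: 0.0
```

arm_command(
  series=[75,-12.4,-2.9,-0.4,32,75,-12.4,-2.9,-0.4,32,75,-12.4,-2.9,-0.4,32,75,-12.4,-2.9,-0.4,32,75,-12.4,-2.9,-0.4,32],
)

```text
clock: 43.58
eef_pos: [470.2, -174.8, 152.0]
tool_rot: [-3.123, 0.023, 1.249]
force: [-0.3, 0.5, 0.2]
width: 63.9
gripper_force: 0.0
```

arm_command(
  series=[75,-12,4,-0.3,33,75,-12,4,-0.3,33,75,-12,4,-0.3,33,75,-12,4,-0.3,33,75,-12,4,-0.3,33],
)

```text
clock: 44.0
eef_pos: [471.6, -301.2, 156.8]
tool_rot: [-3.139, 0.03, 0.674]
force: [0.0, 1.4, 0.3]
width: 64.3
gripper_force: 0.0
```

arm_command(
  series=[75,-7.9,10.1,-0.4,33,75,-7.9,10.1,-0.4,33,75,-7.9,10.1,-0.4,33,75,-7.9,10.1,-0.4,33,75,-7.9,10.1,-0.4,33],
)

```text
clock: 44.42
eef_pos: [473.9, -429.6, 162.5]
tool_rot: [3.127, 0.027, 0.098]
force: [-0.4, 1.5, -0.6]
width: 64.0
gripper_force: 0.0
```

arm_command(
  series=[75,0,0,0,0,75,0,0,0,0,75,0,0,0,0,75,0,0,0,0,75,0,0,0,0],
)

```text
clock: 44.83
eef_pos: [475.4, -425.0, 162.6]
tool_rot: [3.13, 0.027, 0.111]
force: [-1.3, 0.2, -0.3]
width: 64.1
gripper_force: 0.0
```

```bash
cat >> h.py <<'E'
def comp(P,m,name,frame=False):
    nn,l,s,ce=cv2.connectedComponentsWithStats(m.astype(np.uint8))
    for i in range(1,nn):
        if s[i,4]>150:
            q=P[l==i]; (a,b),(w,h),t=cv2.minAreaRect(q[:,:2].astype(np.float32))
            if w<h:w,h,t=h,w,t+90
            print(name,ce[i].round(),'xy',round(a,1),round(b,1),'wh',round(w,1),round(h,1),'ang',round((t+90)%180-90,1),'z',np.percentile(q[:,2],[5,50,95]).round(1))
E
python3 -c "
from h import *
im,d,c=grab('wrist','lid.png'); P=cloud(c,d); near=(d>0)&(np.hypot(P[...,0]-477,P[...,1]+422)<160)
comp(P,near&(P[...,2]>45)&(P[...,2]<65),'bar'); comp(P,near&(P[...,2]>17)&(P[...,2]<32),'plate')
inbox('scene'); inbox('top')
im,d,c=grab('scene','s2.png');P=cloud(c,d)
comp(P,(d>0)&(P[...,2]>75)&(P[...,2]<115)&(abs(P[...,0]-480)<120)&(abs(P[...,1]-210)<200),'hi')
p,w,s=pose(); print(p,w,s['tool_rot'],s['qpos'].round(2))
"
```

```text
bar [275. 204.] xy 477.4 -421.6 wh 89.5 15.9 ang 5.6 z [55.8 57.4 58.6]
plate [275. 176.] xy 476.6 -421.5 wh 249.3 110.4 ang 6.1 z [23.4 24.6 25.7]
box tile [ -5.9 -11.8] [62. 36.] 2.9 z [28.6 30.9 33.6]
box tile [-10.5 -67.3] [52. 36.] 0.8 z [14.3 16.8 19.7]
box tile [-3.8 54.2] [65. 34.] 1.0 z [28.5 30.9 34.1]
box tile [  3.9 -12.1] [ 88. 208.] 0.0 z [ 3.7 20.8 35.9]
hi [367. 201.] xy 555.8 188.5 wh 82.2 25.7 ang 65.9 z [ 75.5  92.4 106.1]
[ 475.25831984 -425.43555152  162.58954113] 6.30331115133138 [3.12967324 0.02694023 0.11001353] [ 0.9   0.72 -0.39  1.6   0.36  0.91 -1.09]
```

View pics/s2.png

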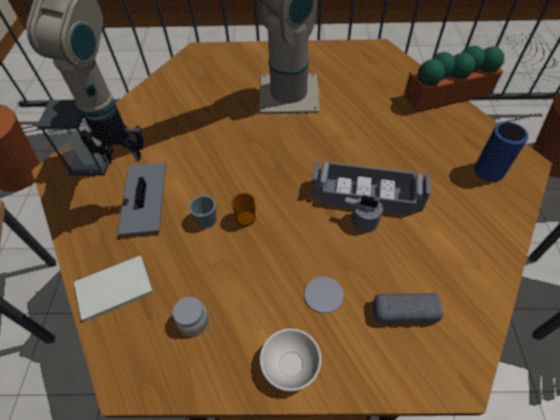

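The scene view shows all five tiles in the box around (367,187). The knob is open, the glass and cup are undisturbed, and the lid bar is at (140,193). Next is gripping the lid.

arm_command(
  series=[75,0.2,-0.4,3,0,75,0.2,-0.4,6,0,75,0.2,-0.4,9,0,75,0.2,-0.4,11,0,75,0.2,-0.4,12,0],
)

```text
clock: 45.45
eef_pos: [472.0, -422.0, 39.5]
tool_rot: [3.133, 0.03, 0.11]
force: [-0.0, -0.6, -0.3]
width: 63.8
gripper_force: 0.0
```

arm_command(
  series=[75,0,0,0.5,0,75,0,0,1,0,50,0,0,1.1,0,20,0,0,1.1,0,0,0,0,1.1,0],
)

```text
clock: 45.87
eef_pos: [474.2, -423.8, 32.7]
tool_rot: [3.128, 0.026, 0.109]
force: [0.3, -0.2, 0.4]
width: 28.2
gripper_force: 0.0
```

arm_command(
  series=[0,0,0,0,0,0,0,0,0,0,0,0,0,0,0,0,0,0,0,0,0,0,0,0,0],
)

```text
clock: 46.28
eef_pos: [474.2, -423.6, 32.9]
tool_rot: [3.129, 0.026, 0.109]
force: [-1.3, 0.7, 6.0]
width: 14.7
gripper_force: 60.0
```

```bash
python3 -c "
from h import *
p,w,s=pose(); print(p,w,s['tool_rot'],s['width'],s['gripper_force'],s['force'])
f=list(p+[0,0,120])+[w]
lin((B[0],B[1],155,80),5,f)
"
```

```text
[ 474.15914946 -423.55475172   32.92351171] 6.264529533014312 [3.12851626 0.02561607 0.10933667] 14.721136646371647 60.035051107406616 [-1.28731135  0.73312053  5.97407622]
[np.float64(1.2), np.float64(-12.9), np.float64(-0.0), -15] -> [ 472.  -294.   152.9   21.3]
[np.float64(4.6), np.float64(-12.0), np.float64(-0.1), -14] -> [ 471.4 -165.5  153.9   35.3]
[np.float64(7.3), np.float64(-10.7), np.float64(-0.0), -15] -> [469.2 -36.  153.9  50.3]
[np.float64(9.8), np.float64(-8.4), np.float64(-0.1), -15] -> [467.2  93.1 154.9  65.3]
[np.float64(11.6), np.float64(-5.5), np.float64(-0.0), -15] -> [465.8 221.4 154.9  80.3]
```

arm_command(
  series=[0,0,0,-1.5,0,0,0,0,-4,0,0,0,0,-7,0,0,0,0,-10,0,0,0,0,-12.5,0],
)

```text
clock: 46.7
eef_pos: [476.9, -421.5, 158.6]
tool_rot: [3.129, 0.026, 0.11]
force: [0.4, -0.8, -1.6]
width: 14.9
gripper_force: 59.0
```

arm_command(
  series=[0,0.2,-2.5,0,-3,0,0.4,-5,0,-6,0,0.7,-8,0,-10,0,1,-11,0,-13,0,1.2,-12.9,0,-15],
)

```text
clock: 47.12
eef_pos: [474.2, -288.3, 154.9]
tool_rot: [3.139, 0.029, 0.377]
force: [-0.3, 1.1, -1.7]
width: 14.9
gripper_force: 59.0
```

arm_command(
  series=[0,1,-2.5,0,-3,0,2,-5,0,-6,0,3,-7.5,0,-9,0,4,-10,0,-12,0,4.6,-12,0,-14],
)

```text
clock: 47.53
eef_pos: [474.0, -161.0, 153.1]
tool_rot: [-3.139, 0.028, 0.62]
force: [0.5, 0.3, -1.5]
width: 14.9
gripper_force: 59.0
```

arm_command(
  series=[0,1.5,-2.2,0,-3,0,3,-4.4,0,-6,0,4.5,-6.6,0,-9,0,6,-8.8,0,-12,0,7.3,-10.7,0,-15],
)

```text
clock: 47.95
eef_pos: [471.3, -32.1, 151.2]
tool_rot: [-3.132, 0.027, 0.881]
force: [0.9, -0.3, -1.7]
width: 15.0
gripper_force: 59.0
```

arm_command(
  series=[0,2,-1.7,0,-3,0,4,-3.4,0,-6,0,6,-5.1,0,-9,0,8,-6.8,0,-12,0,9.8,-8.4,0,-15],
)

```text
clock: 48.37
eef_pos: [469.5, 96.7, 149.3]
tool_rot: [-3.125, 0.023, 1.143]
force: [0.7, -1.2, -1.7]
width: 14.7
gripper_force: 59.0
```

arm_command(
  series=[0,2.5,-1.2,0,-3,0,5,-2.4,0,-6,0,7.5,-3.6,0,-9,0,10,-4.8,0,-12,0,11.6,-5.5,0,-15],
)

```text
clock: 48.78
eef_pos: [467.6, 227.0, 147.7]
tool_rot: [-3.12, 0.016, 1.407]
force: [0.2, 0.2, -1.3]
width: 14.8
gripper_force: 59.0
```

arm_command(
  series=[0,0,0,0,0,0,0,0,0,0,0,0,0,0,0,0,0,0,0,0,0,0,0,0,0],
)

```text
clock: 49.2
eef_pos: [468.2, 222.0, 147.1]
tool_rot: [-3.119, 0.02, 1.399]
force: [-0.4, -0.3, -0.8]
width: 14.7
gripper_force: 59.0
```

```bash
python3 -c "
from h import *
for n in('scene','wrist'):
    im,d,c=grab(n,'L'+n+'.png');P=cloud(c,d);np.savez('L'+n,im=im,d=d,**c)
    comp(P,(d>0)&(P[...,2]>115)&(P[...,2]<170)&(abs(P[...,0]-480)<120)&(abs(P[...,1]-210)<200),n)
p,w,s=pose(); print(p,w,s['tool_rot'],s['width'],s['force'],s['qpos'].round(2))
"
```

```text
scene [376. 166.] xy 468.6 225.0 wh 248.2 116.2 ang 80.0 z [130.3 136.1 159.7]
wrist [280. 130.] xy 477.1 270.0 wh 150.0 110.9 ang 80.2 z [137.5 139.4 141.4]
wrist [300. 341.] xy 473.3 179.2 wh 42.0 4.5 ang 82.7 z [137.1 138.2 168.9]
[468.153118   222.49489448 147.15918319] 80.20539707653195 [-3.11917905  0.01946298  1.39984826] 15.221085891851166 [-0.1015859   0.6286026  -1.23305703] [-0.04  0.67 -0.71  1.93  0.59  0.8  -1.25]
```

View pics/Lscene.png

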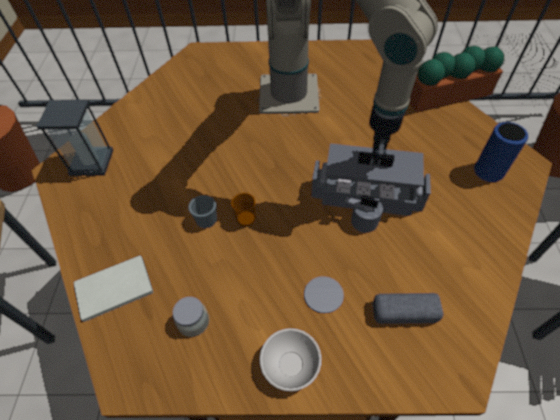

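View pics/Lwrist.png

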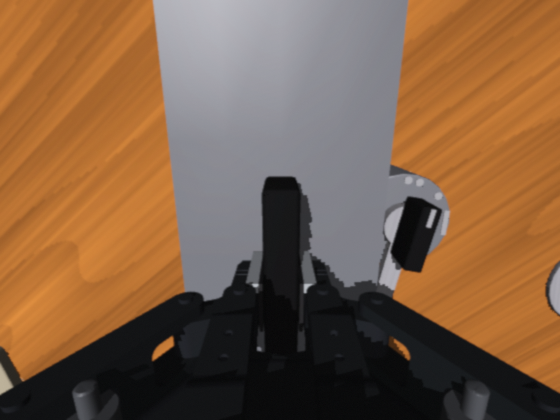

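The scene view shows the lid held level over the box, with its plate at (376,166). The wrist view shows the lid bar at (280,260) and the knob still open at (415,235). Next I'll refine the box centre and the lid offset from the saved images.

```bash
python3 -c "
from h import *
a=np.radians(BY)
def fr(P): q=P[...,:2]-B; return q@[np.cos(a),np.sin(a)], q@[-np.sin(a),np.cos(a)]
z=np.load('w5.npz'); P=cloud(z,z['d']); bx,by=fr(P); ok=z['d']>0
rim=ok&(abs(P[...,2]-60)<3)
for lo,hi in((-110,-90),(-90,-60),(30,60),(60,100)):
    m=rim&(by>lo)&(by<hi)
    for s in(-1,1):
        v=bx[m&(s*bx>40)&(s*bx<65)]
        if len(v)>20: print('rim y',lo,'side',s,np.percentile(v,[3,50,97]).round(1),len(v))
for s in(-1,1):
    m=rim&(abs(bx)<40)&(s*by>110)&(s*by<132); v=by[m]; 
    if len(v)>20: print('end',s,np.percentile(v,[3,50,97]).round(1),len(v))
    m=ok&(P[...,2]>79)&(P[...,2]<87)&(abs(bx)<50)&(s*by>110)&(s*by<165); v=by[m]
    if len(v)>20: print('post/roller',s,np.percentile(v,[2,50,98]).round(1), 'x',np.percentile(bx[m],[2,98]).round(1))
for n in('top0','scene0'):
    z=np.load(n+'.npz'); P=cloud(z,z['d']); bx,by=fr(P)
    for s in(-1,1):
        m=(P[...,2]>78)&(P[...,2]<88)&(abs(bx)<50)&(s*by>140)&(s*by<165); v=by[m]; print(n,'post',s,np.percentile(v,[2,50,98]).round(1),'x',np.percentile(bx[m],[2,98]).round(1))
z=np.load('Lscene.npz'); P=cloud(z,z['d']); bx,by=fr(P); h=cv2.cvtColor(z['im'],cv2.COLOR_RGB2HSV)
m=(z['d']>0)&(P[...,2]>126)&(P[...,2]<146)&(h[...,2]>60)&(abs(bx)<70)&(abs(by)<140)
r=cv2.minAreaRect(np.stack([bx[m],by[m]],1).astype(np.float32)); print('lid scene',r)
A=np.c_[bx[m],by[m],np.ones(m.sum())]; print('plane',np.linalg.lstsq(A,P[...,2][m],rcond=None)[0].round(4))
z=np.load('Lwrist.npz'); P=cloud(z,z['d']); bx,by=fr(P)
m=(z['d']>0)&(P[...,2]>130)&(P[...,2]<146)&(abs(bx)<70)&(by>20)
r=cv2.minAreaRect(np.stack([bx[m],by[m]],1).astype(np.float32)); print('lid wrist',r)
A=np.c_[bx[m],by[m],np.ones(m.sum())]; print('plane',np.linalg.lstsq(A,P[...,2][m],rcond=None)[0].round(4))
"
```

```text
rim y -110 side -1 [-55.6 -53.5 -51.4] 198
rim y -90 side -1 [-55.8 -53.2 -51. ] 329
rim y 30 side -1 [-54.9 -52.8 -50.1] 338
rim y 30 side 1 [49.6 51.6 54.7] 302
rim y 60 side -1 [-54.7 -52.5 -49.9] 440
rim y 60 side 1 [49.8 51.6 54.9] 418
end -1 [-123.3 -120.8 -119.1] 654
post/roller -1 [-156.1 -135.4 -122. ] x [-35.7  31.4]
end 1 [119.7 121.7 125.7] 1194
post/roller 1 [121.  123.7 127.6] x [10.7 36.4]
top0 post -1 [-159.8 -154.4 -148.1] x [-34.6  33.1]
top0 post 1 [143.2 148.4 155.5] x [-32.9  35.1]
scene0 post -1 [-155.6 -150.  -144.5] x [-33.7  33.5]
scene0 post 1 [147.9 153.5 159. ] x [-29.2  36.4]
lid scene ((2.127777099609375, 3.4207611083984375), (248.2735595703125, 116.0889663696289), 89.90381622314453)
plane [-3.090000e-02  5.200000e-03  1.362559e+02]
lid wrist ((2.8052139282226562, 72.00753784179688), (110.90522766113281, 104.4607925415039), 0.27692997455596924)
plane [-2.710000e-02  5.900000e-03  1.390524e+02]
```

arm_command(
  series=[0,-0.1,-0.1,0.5,0,0,-0.2,-0.2,1.5,0,0,-0.2,-0.3,2.5,0,0,-0.2,-0.3,3.5,0,0,-0.2,-0.3,4,0],
)

```text
clock: 49.72
eef_pos: [462.6, 220.8, 105.3]
tool_rot: [-3.117, 0.021, 1.402]
force: [0.7, -0.6, -0.9]
width: 15.0
gripper_force: 59.0
```

arm_command(
  series=[0,0,0,0.2,0,0,0,0,0.3,0,0,0,0,0.4,0,0,0,0,0.4,0,0,0,0,0.4,0],
)

```text
clock: 50.13
eef_pos: [463.7, 221.6, 103.5]
tool_rot: [-3.119, 0.018, 1.401]
force: [-0.3, -1.0, -1.3]
width: 14.9
gripper_force: 59.0
```

```bash
python3 -c "
from h import *
p,w,s=pose(); print(p,w,s['tool_rot'],s['force'],s['torque'])
a=np.radians(BY)
def fr(P): q=P[...,:2]-B; return q@[np.cos(a),np.sin(a)], q@[-np.sin(a),np.cos(a)]
x,y=fr(p); print('tcp in box',x,y)
im,d,c=grab('wrist','L2.png');P=cloud(c,d); bx,by=fr(P)
m=(d>0)&(P[...,2]>85)&(P[...,2]<102)&(abs(bx)<62)&(by>20)&(by<119); r=cv2.minAreaRect(np.stack([bx[m],by[m]],1).astype(np.float32)); print('lid wrist',r)
im,d,c=grab('scene');P=cloud(c,d); bx,by=fr(P);h=cv2.cvtColor(im,cv2.COLOR_RGB2HSV)
m=(d>0)&(P[...,2]>82)&(P[...,2]<102)&(h[...,2]>60)&(abs(bx)<62)&(abs(by)<135); r=cv2.minAreaRect(np.stack([bx[m],by[m]],1).astype(np.float32)); print('lid scene',r)
"
```

```text
[463.74547523 221.5894335  103.53022199] 80.29902429883973 [-3.11947727  0.01845578  1.40148236] [-0.27701602 -1.03587277 -1.29254973] [ 0.064736   -0.05080729 -0.01342941]
tcp in box -1.8535370182477928 -0.7437287406607301
lid wrist ((-1.6250419616699219, 69.5162124633789), (111.0549087524414, 99.00140380859375), 0.022117750719189644)
lid scene ((-0.5833663940429688, 1.8267822265625), (115.77854919433594, 264.5160827636719), 0.7661853432655334)
```

View pics/L2.png

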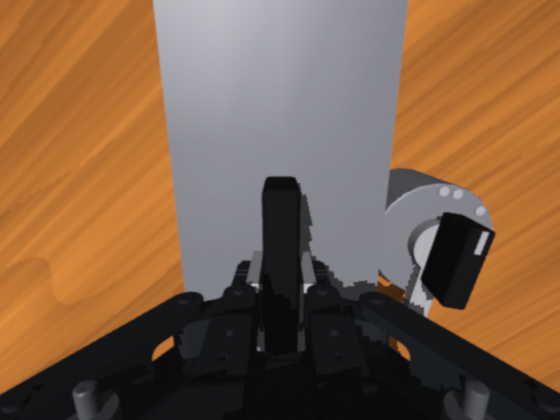

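The wrist view shows the lid over the box, clear of the knob at (460,260), and its marks show the open position. I'll nudge it and lower to contact.

arm_command(
  series=[0,-0.1,0.15,0.1,0,0,-0.1,0.15,0.3,0,0,-0.1,0.15,0.5,0,0,-0.1,0.15,0.6,0,0,-0.1,0.15,0.6,0],
)

```text
clock: 50.65
eef_pos: [464.7, 220.3, 97.1]
tool_rot: [-3.119, 0.019, 1.402]
force: [0.2, 0.7, -0.6]
width: 14.6
gripper_force: 59.3
```

arm_command(
  series=[0,0,0,0.1,0,0,0,0,0.2,0,0,0,0,0.3,0,0,0,0,0.4,0,0,0,0,0.4,0],
)

```text
clock: 51.07
eef_pos: [465.1, 221.2, 93.8]
tool_rot: [-3.12, 0.017, 1.402]
force: [0.4, 1.5, 4.3]
width: 15.0
gripper_force: 60.0
```

arm_command(
  series=[0,0,0,0.1,0,0,0,0,0.2,0,0,0,0,0.3,0,0,0,0,0.4,0,0,0,0,0.4,0],
)

```text
clock: 51.48
eef_pos: [465.1, 220.3, 89.3]
tool_rot: [-3.12, 0.018, 1.401]
force: [2.0, 1.7, 1.8]
width: 14.4
gripper_force: 59.5
```

```bash
python3 -c "
from h import *
p,w,s=pose(); print(p,w,s['tool_rot'],s['force'],s['torque'])
"
```

```text
[465.08814098 220.33639515  89.32098048] 80.26027347940699 [-3.11983621  0.01772576  1.40080603] [2.00033846 1.67916675 1.82694715] [ 0.40224942 -0.43980222 -0.19636609]
```

arm_command(
  series=[0,0,0,0.1,0,0,0,0,0.2,0,0,0,0,0.3,0,0,0,0,0.4,0,0,0,0,0.5,0],
)

```text
clock: 51.9
eef_pos: [464.2, 220.1, 84.0]
tool_rot: [-3.119, 0.018, 1.401]
force: [1.2, 2.3, 0.1]
width: 15.1
gripper_force: 59.3
```

arm_command(
  series=[0,0,0,0.1,0,0,0,0,0.2,0,0,0,0,0.3,0,0,0,0,0.4,0,0,0,0,0.5,0],
)

```text
clock: 52.32
eef_pos: [463.8, 219.7, 78.9]
tool_rot: [-3.118, 0.019, 1.402]
force: [0.5, 1.3, -3.9]
width: 15.0
gripper_force: 58.7
```

arm_command(
  series=[0,0,0,0.1,0,0,0,0,0.2,0,0,0,0,0.3,0,0,0,0,0.3,0,0,0,0,0.3,0],
)

```text
clock: 52.73
eef_pos: [463.6, 220.1, 76.7]
tool_rot: [-3.119, 0.019, 1.402]
force: [-3.6, 4.0, 4.9]
width: 14.9
gripper_force: 59.9
```

```bash
cat >> h.py <<'E'
def fr(P):
    a=np.radians(BY); q=P[...,:2]-B; return q@[np.cos(a),np.sin(a)], q@[-np.sin(a),np.cos(a)]
def lid(n):
    im,d,c=grab(n);P=cloud(c,d); bx,by=fr(P)
    m=(d>0)&(P[...,2]>55)&(P[...,2]<95)&(abs(bx)<50)&(abs(bx)>14)&(abs(by)<115)&(cv2.cvtColor(im,cv2.COLOR_RGB2HSV)[...,2]>60)
    for _ in range(3):
        A=np.c_[bx[m],by[m],np.ones(m.sum())]; k=np.linalg.lstsq(A,P[...,2][m],rcond=None)[0]
        m&=abs(P[...,2]-(bx*k[0]+by*k[1]+k[2]))<4
    print(n,'lid plane slope x,y, top z',k.round(4),m.sum())
E
python3 -c "
from h import *
p,w,s=pose(); print(p,w,s['tool_rot'],s['force'],s['torque'])
lid('wrist');lid('scene')
"
```

```text
[463.62924515 220.13797103  76.71474895] 80.35183406454759 [-3.11887162  0.01900189  1.40240406] [-3.59442917  4.00305264  4.93288014] [ 0.26063813 -0.04352331 -0.30518763]
wrist lid plane slope x,y, top z [-1.74000e-02  5.00000e-04  6.85419e+01] 37996
scene lid plane slope x,y, top z [-1.4900e-02 -3.0000e-04  6.5892e+01] 983
```

arm_command(
  series=[0,0,0,0.1,0,0,0,0,0.2,0,0,0,0,0.3,0,0,0,0,0.3,0,0,0,0,0.3,0],
)

```text
clock: 53.25
eef_pos: [463.0, 220.3, 75.5]
tool_rot: [-3.12, 0.02, 1.403]
force: [-9.7, 0.3, 24.5]
width: 14.7
gripper_force: 64.2
```

arm_command(
  series=[0,0,0,0,0,15,0,0,0,0,30,0,0,0,0,50,0,0,0,0,60,0,0,0,0],
)

```text
clock: 53.67
eef_pos: [464.1, 218.3, 72.9]
tool_rot: [-3.119, 0.021, 1.401]
force: [0.7, -0.2, -0.0]
width: 48.9
gripper_force: 0.0
```

arm_command(
  series=[60,0,0,-1,0,60,0,0,-4,0,60,0,0,-8,0,60,0,0,-11,0,60,0,0,-13,0],
)

```text
clock: 54.08
eef_pos: [468.1, 222.2, 206.4]
tool_rot: [-3.121, 0.017, 1.402]
force: [0.1, 0.5, -0.5]
width: 51.1
gripper_force: 0.0
```

arm_command(
  series=[60,0,0,0,0,60,0,0,0,0,60,0,0,0,0,60,0,0,0,0,60,0,0,0,0],
)

```text
clock: 54.5
eef_pos: [466.7, 221.1, 202.1]
tool_rot: [-3.117, 0.02, 1.402]
force: [-0.3, -0.1, 0.1]
width: 51.1
gripper_force: 0.0
```

```bash
python3 -c "
from h import *
lid('wrist');lid('scene')
im,d,c=grab('wrist','L3.png'); P=cloud(c,d); bx,by=fr(P)
m=(d>0)&(P[...,2]>60)&(P[...,2]<74)&(abs(bx)<56.5)&(by>20)&(by<110); print(cv2.minAreaRect(np.stack([bx[m],by[m]],1).astype(np.float32)))
comp(P,(d>0)&(P[...,2]>92)&(P[...,2]<104)&(abs(bx)<25),'lidbar')
comp(P,(d>0)&(P[...,2]>97)&(P[...,2]<115)&(abs(bx-95)<35),'knob')
p,w,s=pose(); print(p,w,fr(p))
"
```

```text
wrist lid plane slope x,y, top z [9.00000e-04 3.00000e-04 6.75967e+01] 16920
scene lid plane slope x,y, top z [-2.6000e-03  6.0000e-04  6.5006e+01] 1294
((-0.4775505065917969, 65.00968933105469), (89.97675323486328, 111.47551727294922), 89.97882843017578)
lidbar [280. 207.] xy 465.0 222.3 wh 89.2 15.5 ang 79.8 z [ 99.1 100.5 101.6]
knob [393. 212.] xy 558.4 206.0 wh 46.2 13.2 ang 70.7 z [ 99.1 107.3 108.7]
[466.98475126 221.5184272  202.50741868] 80.31994280977334 (np.float64(1.348857240379263), np.float64(-0.2511619116519125))
```

View pics/L3.png

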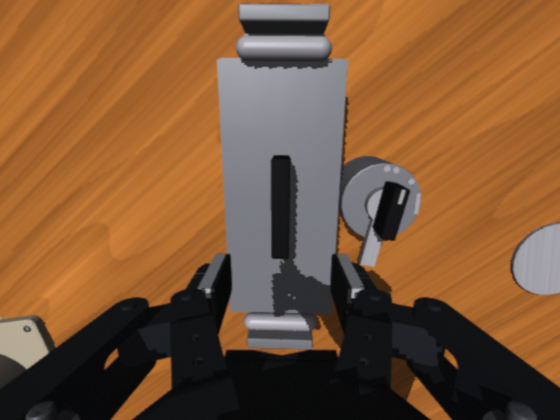

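The lid is snapped down, with rollers showing over both ends at (283,47) and (282,320) and the plate level at 67.6 mm. The knob is still open at (393,212). Now I'll lock it.

```bash
python3 -c "
from h import *
chain([(558.6,205.9,190,70.7),(558.6,205.9,81,70.7)])
"
```

```text
[np.float64(0.0), np.float64(9.3), np.float64(1.3), 10] -> [558.7 205.9 189.5  70.3]
[np.float64(-0.0), np.float64(-0.0), np.float64(10.9), 0] -> [558.7 205.9  80.5  70.3]
```

arm_command(
  series=[60,0,2.5,1,4,60,0,5,1,7,60,0,7.5,1,10,60,0,9.3,1.3,10,60,0,9.3,1.3,10],
)

```text
clock: 55.07
eef_pos: [562.3, 203.9, 186.7]
tool_rot: [-3.124, 0.023, 1.222]
force: [0.9, -0.2, 0.9]
width: 51.2
gripper_force: 0.0
```

arm_command(
  series=[60,0,0,0,0,60,0,0,1,0,60,0,0,2,0,60,0,0,3,0,60,0,0,3,0],
)

```text
clock: 55.48
eef_pos: [555.7, 204.4, 155.5]
tool_rot: [-3.119, 0.026, 1.228]
force: [-0.2, 0.7, 1.1]
width: 51.3
gripper_force: 0.0
```

```bash
python3 -c "
from h import *
plan(558.6,205.9,81,70.7)
"
```

```text
shift cm x 0.24 y 0.22 z 7.45 roll -0.3 | at [555.7 204.4 155.5] yaw 70.4 w 51.3 F [-0.2  0.7  1.1] t 55.5 q7 -1.24
```

arm_command(
  series=[60,0.2,0.2,2,0,60,0.2,0.2,4,0,60,0.2,0.2,6,0,60,0.2,0.2,7,0,60,0.2,0.2,7.3,0],
)

```text
clock: 55.9
eef_pos: [557.1, 204.8, 83.2]
tool_rot: [-3.12, 0.025, 1.228]
force: [0.1, -0.1, 0.2]
width: 51.4
gripper_force: 0.0
```

arm_command(
  series=[60,0,0,0,0,30,0,0,0,0,0,0,0,0,0,0,0,0,0,0,0,0,0,0,0],
)

```text
clock: 56.32
eef_pos: [558.2, 206.2, 86.4]
tool_rot: [-3.123, 0.022, 1.227]
force: [-3.8, 0.6, 5.8]
width: 11.5
gripper_force: 60.3
```

arm_command(
  series=[0,0,0,0,0,0,0,0,0,0,0,0,0,0,7,0,0,0,0,14,0,0,0,0,21],
)

```text
clock: 56.73
eef_pos: [558.2, 206.3, 86.4]
tool_rot: [-3.132, 0.027, 0.855]
force: [-3.4, 0.9, 5.1]
width: 11.9
gripper_force: 60.2
```

arm_command(
  series=[0,0,0,0,6,0,0,0,0,12,0,0,0,0,18,0,0,0,0,24,0,0,0,0,30],
)

```text
clock: 57.15
eef_pos: [558.3, 206.2, 86.4]
tool_rot: [3.137, 0.028, 0.332]
force: [-2.8, 0.0, 4.9]
width: 11.8
gripper_force: 60.1
```

arm_command(
  series=[0,0,0,0,6,0,0,0,0,12,0,0,0,0,18,0,0,0,0,24,0,0,0,0,30],
)

```text
clock: 57.57
eef_pos: [558.4, 206.1, 86.5]
tool_rot: [3.123, 0.022, -0.192]
force: [-3.1, -1.2, 5.1]
width: 11.5
gripper_force: 60.3
```

arm_command(
  series=[0,0,0,0,0,0,0,0,0,0,30,0,0,0,0,60,0,0,0,0,60,0,0,0,0],
)

```text
clock: 57.98
eef_pos: [559.0, 205.6, 85.3]
tool_rot: [3.123, 0.022, -0.187]
force: [0.4, 0.6, -0.1]
width: 47.7
gripper_force: 0.0
```

arm_command(
  series=[60,0,0,0,0,60,0,0,-3,0,60,0,0,-7,0,60,0,0,-11,0,60,0,0,-14,0],
)

```text
clock: 58.4
eef_pos: [563.0, 208.0, 228.0]
tool_rot: [3.124, 0.02, -0.187]
force: [0.7, 0.8, 0.2]
width: 51.3
gripper_force: 0.0
```

```bash
python3 -c "
from h import *
lid('scene'); lid('wrist')
im,d,c=grab('wrist','K.png'); P=cloud(c,d); bx,by=fr(P)
comp(P,(d>0)&(P[...,2]>97)&(P[...,2]<115)&(abs(bx-95)<35),'knob')
p,w,s=pose(); print(p,w,s['clock'],s['force'])
"
```

```text
scene lid plane slope x,y, top z [ 3.00000e-03 -6.00000e-04  6.49794e+01] 1341
wrist lid plane slope x,y, top z [5.00000e-04 0.00000e+00 6.74935e+01] 6708
knob [284. 211.] xy 559.7 205.8 wh 45.2 12.4 ang -10.9 z [105.4 107.3 108.6]
[563.90645782 208.26891132 227.77100539] -10.72004185310688 58.55 [-0.45435296  0.38669522  0.52869225]
```

View pics/K.png

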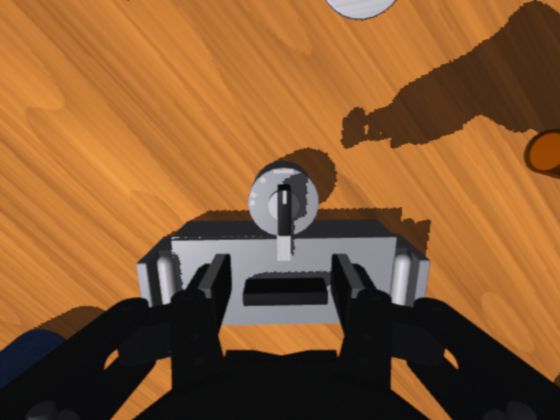

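The knob is locked: its bar is at (284,205) and the tongue lies over the lid at (284,248). The lid is level under both rollers at (165,280) and (402,280), and the robot is clear.

```bash
python3 -c "
from h import *
print(workorder.finish_job())"
```

```text
the job is handed in; nothing more can be done
None
```

I handed the job in at about 59 s: all five dominoes are in the box, the lid is snapped down level, the knob is on its locked mark with the tongue over the lid, and I saw no sign that the glass, cup or coaster had moved; no verdict came back.

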